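# Start the cup warmer

## Robot

A 6-joint arm with a two-finger parallel gripper is mounted at the origin on a cart in front of the work surface, level with it; the furniture and walls round the work are solid. World frame = base frame: x ahead of the robot, y to its left, z up, the work surface at z = 0. Lengths are in mm, angles in rad, forces in N, time in s.
With the tool pointing down it reaches from about 350 to 800 mm from the base axis. Payload 7.3 kg.
Tool frame: the origin (TCP) lies on the mounting face of the last link; the fingertips stand 173 mm ahead of it and the grasp point (between the pads) lies 155 mm ahead of it (arm.tip_reach is the distance from the TCP to the fingertips, in mm); z points along the fingers, y is the line along which they close (so a half turn about z gives the same grasp; the last joint's range is limited). The gripper opens to 85 mm and grips with 20 to 120 N. Pads are 22 mm wide; open, the fingers measure 114 mm over their backs; the gripper's body (76 mm by 85 mm) begins 54 mm behind the grasp point. The pads swing forward as they close: fully open they stand 13 mm farther back than shut.
Start: joints at [1.075, 0.342, 1.524, -0, 1.275, -0.146], TCP at [179.901, 493.217, 404.722] pointing down, gripper open.
Joint ranges: [-2.53, 2.53], [-0.77, 2.02], [0.04, 2.7], [-1, 4.14], [0.28, 2.66], [-3.11, 3.11]. Speed limits (rad/s): [2.57, 2.57, 3.14, 3.14, 3.14, 3.14].

## Interface

Orientations are given as [roll, pitch, yaw] about the fixed x, y, z axes, in that order (R = Rz(yaw) Ry(pitch) Rx(roll)).
In Python, from bench import telemetry, cams, arm gives the robot as it stands.
- The arm moves only by the tool step_arm, never from a script. Its argument "motion" is a list of rows, each an object of numbers: "tx", "ty", "tz": the shift along the tool's x, y, z as a fraction of full scale; "ax", "ay", "az": the turn, a rotation vector about the tool's x, y, z as a fraction of full scale; "grip": the closure in counts, from 0 (fully open) to 255 (shut). In form: [{"tx": .., "ty": .., "tz": .., "ax": .., "ay": .., "az": .., "grip": ..}, ...]. A call has 1 to 20 rows; each row shifts and turns the commanded pose from where the row before left it, along the tool's axes as they then stand; what a row does not reach is not made up. Full scale, the value 1, is 150 mm for a shift and 1.5 rad for a turn. A row lasts 1/8 s, in which the tool goes at most 62.5 mm and 10.7 degrees, less where a joint would pass 70% of its speed; a pose out of reach is approached as far as the arm can. A call with a number of a shift or a turn outside -1 to 1 is refused whole. A call with a gripper value outside its range is refused whole. The fingers move at their own pace and stop on an object; "force" is the grip in N (left out, the last holds). Time passes only in rows, so rows that do not move let the fingers close. It gives the time, the measured TCP pose, the force, the opening and the grip force at its end, in the units of the state.
- telemetry.state(): the state, without advancing time (a new reading comes with each control period).
- cams.read_camera(name): name is "scene" or "top" or "wrist"; returns the picture (420x560x3 uint8, blue, green, red); there is no depth.
- cams.calibration(name): a dict with "fx", "fy", "cx", "cy" (pixels), "world_to_cam" (4x4, takes a point from world to camera coordinates). Camera axes: x right, y down, z forward; pixel columns grow to the right and rows downward; lengths in mm; the calibration is good to about 2 mm. A picture is of the moment at which its call begins: read the wrist's pose just before it. calibration takes no time and is no camera call; for the wrist camera it gives the pose at the moment of the call.
- arm.sign_off(): hands the job in; it is judged then, once.
The state is a dict: "time": time; "joint_positions": joint angles; "joint_vel": joint speeds; "joint_torque": joint torques, N m; "ee_pos": TCP position; "eef_rot": TCP orientation; "wrist_force": force on the tool from outside, world axes, zero at the start; "wrist_torque": the same for the moment, N m; "gripper_width": opening from 0.0 (shut) to 1.0 (fully open); "grasp_force": force on a finger pad.
Only numpy, scipy, OpenCV 4.12 (cv2) and the standard library are available. Lean on these libraries where they do the work, as an engineer would, in place of code of your own. Each camera call takes 0.05 s, during which the arm holds its last target. There are 200 camera calls.

## Task

Get the cup warmer going. First stand every small dark espresso cup upright on the warming plate; then press the regulator knob down, turn it clockwise from off to the middle one of its three marks and let it spring up again. Then lift the clear guard well up, to upright or beyond, by its ball, press the rocker switch beneath on (far end fully down), and lower the guard until it is fully shut; leave the striped mug and the tin where they are.

Things in the scene. Friction and masses are not known exactly. Their poses are not given: they have to be found in the camera images.
- cup_1: small dark grey espresso cup with a brass-coloured handle, open at the top, stands upright. Overall 60 (x) x 81 (y) x 63 mm high with its handle. Origin under the middle of that outline: the round body, 60 mm across, is centred 10 mm from the origin along the cup's own +y, the handle points along its own -y (thin, out to 39 mm from the origin). z up. To be gripped across the body along its own x (60 mm). About 0.13 kg. May be absent (None).
- cup_2: small dark grey espresso cup with a brass-coloured handle, open at the top, stands upright. Overall 60 (x) x 81 (y) x 63 mm high with its handle. Origin under the middle of that outline: the round body, 60 mm across, is centred 10 mm from the origin along the cup's own +y, the handle points along its own -y (thin, out to 39 mm from the origin). z up. To be gripped across the body along its own x (60 mm). About 0.13 kg. May be absent (None).
- cup_3: small dark grey espresso cup with a brass-coloured handle, open at the top, stands upright. Overall 60 (x) x 81 (y) x 63 mm high with its handle. Origin under the middle of that outline: the round body, 60 mm across, is centred 10 mm from the origin along the cup's own +y, the handle points along its own -y (thin, out to 39 mm from the origin). z up. To be gripped across the body along its own x (60 mm). About 0.13 kg. May be absent (None).
- cup_4: small dark grey espresso cup with a brass-coloured handle, open at the top, stands upright. Overall 60 (x) x 81 (y) x 63 mm high with its handle. Origin under the middle of that outline: the round body, 60 mm across, is centred 10 mm from the origin along the cup's own +y, the handle points along its own -y (thin, out to 39 mm from the origin). z up. To be gripped across the body along its own x (60 mm). About 0.13 kg. May be absent (None).
- warmer: cup warmer, fixed to the worktop: on its left a flat metal warming plate 230 (x) x 250 (y) mm, top 22 mm above the worktop; joined to its right (-y) side a white control box 154 (x) x 185 (y) mm, 45 mm high, centred 217.5 mm from the plate's centre along -y. On the box, next to the plate, is the guarded switch, and further right the regulator knob. Origin on the worktop under the plate's centre; x away from the robot, y to the left, z up.
- plate (a point): centre of the warming plate's top surface, axes as the warmer's; the plate reaches 115 mm either way in x and 125 mm either way in y.
- guard (a joint): hinged clear guard flap over the switch, 97 (x) x 92 (y) x 5 mm, angle in rad: 0 shut (lying level on its frame, underside 63 mm above the worktop), grows as its near edge is lifted up and over away from the robot, 1.57 upright, 2.2 fully back. A stiff hinge: it stays at whatever angle it is left; moving it takes about 1.5 N at the ball.
- guard_hinge (a point): middle of the guard's hinge line, at its far edge; the hinge runs along the warmer's y. Axes turn with the guard; shut they are the warmer's.
- guard_ball (a point): centre of the black ball (28 mm across) on a thin stalk near the guard's near edge, by which it is lifted; in the guard's axes 83 mm towards -x and 42 mm above the hinge point. 37 mm of space between ball centre and flap: pinched along the warmer's y by its sides from above, it turns between the fingers as the guard swings.
- switch (a joint): rocker switch under the guard, 54 (x) x 34 (y) mm, in rad: 0 off (near end down, far end raised), 0.4 on (far end down). It stays where it is left; pressing on the far end takes about 3 N and moves it 8 mm.
- switch_far_end (a point): top of the rocker near its far end, the spot to press down; about 61 mm above the worktop when off, 53 mm when on. It lies in a well inside an 18 mm high frame, 85 mm (x) by 80 mm (y) inside, centred 4 mm beyond the rocker's pivot; the well's far wall is about 29 mm beyond this point.
- regulator (a joint): angle of the regulator knob in rad: 0 off (pointer straight away from the robot along the warmer's x, at the round dot), grows clockwise seen from above; the three marks (short strokes on the box) are at 0.5, 1.0 and 1.5, so the middle one is 1.0. Range 0 to 1.9. A stop blocks it from leaving off unless the knob is held down 5 mm or more until it has turned past about 0.8; it stays where it is left (small friction).
- regulator_push (a joint): how far the knob is pressed down, m: 0 up, 0.008 fully down. Sprung: 2.5 N to start, 6.5 N fully down; comes up by itself.
- regulator_grip (a point): on the knob's axis, 40 mm above the knob's underside and 8 mm below the top of its bar grip. The bar is 46 mm long along the point's own x (the white line at its +x end is the pointer), 14 mm thick along the point's own y, and stands 38 mm above a round skirt 48 mm across.
- mug_c: bystander: large striped mug, 92x127x95 mm, upright, not to be warmed; origin under its centre
- tomato_tin: bystander: tin 75 mm across, 58 mm high; origin under its centre
There are look-alikes about, which are no part of the job. Leave any turquoise look-alike of the cup_3 alone.

How it is judged:
By the outcome, as a careful person would: the job done as asked, in the order asked, and still so for the second after the job is handed in, with the robot touching nothing.
Of cup_1, cup_2, cup_3, cup_4 only 2 to 4 are there at a start; the rules pass over those that are not, and their reading is None.
At some moment in a run one of cup_1, cup_2, cup_3, cup_4 may be knocked a few centimetres aside while the robot is not near it.
It also fails if it takes over 208 s, if anything falls off the work surface, if the arm or the gripper's body presses on something with over 40 N, if the wrist force passes 120 N, or if a joint passes its speed limit or range.

## Working session

There is one attempt and no reset: what is moved stays moved. The work goes in short steps, Python scripts to look and compute and a tool call to move; the robot and the scene stay as the last step left them, time stands still between calls to the robot, and variables do not carry over. Pictures are saved under pics/ and viewed, at most 14 in all, crops included, and the job is handed in when it is done.

Besides the shell and the picture viewer there is one more tool, called after "Emit:" as name(argument=value, ...) on one line, values as JSON. step_arm: Moves the arm, as the interface text tells. Shift numbers are shares of 150 mm and turn numbers shares of 1.5 rad, none past 1 either way. Its arguments: {"type":"object","properties":{"motion":{"type":"array"},"force":{"type":"number"}},"required":["motion"]}

```bash
mkdir -p pics; ls; python3 - <<'E'
from bench import telemetry,cams,arm
import cv2,numpy as np
print(telemetry.state())
for n in("top","scene"):
    c=cams.calibration(n);print(n,c)
    cv2.imwrite(f"pics/{n}0.png",cams.read_camera(n))
E
```

```text
pics
{'time': 0.0, 'joint_positions': array([ 1.07501312e+00,  3.42744946e-01,  1.52503391e+00,  3.43274530e-05,
        1.27539099e+00, -1.45964839e-01]), 'joint_vel': array([-0.00065248, -0.00034383, -0.00034076, -0.00031864, -0.00109146,
       -0.00114744]), 'joint_torque': array([-1.09625886e-03, -4.33667099e+01, -2.46011978e+01, -3.50664504e-04,
        7.63141463e-03, -1.71063419e-05]), 'ee_pos': array([179.82442162, 493.09923574, 404.00831159]), 'eef_rot': array([-3.14003701e+00, -2.61873721e-04,  2.79176407e+00]), 'wrist_force': array([ 0.01874207, -0.03126797,  0.03109916]), 'wrist_torque': array([-0.03415166, -0.00218387, -0.02684575]), 'grasp_force': 0.0, 'gripper_width': 0.9983549455075963}
top {'fx': 487.4268757956858, 'fy': 487.4268757956858, 'cx': 278.3500455933737, 'cy': 202.85514576275799, 'world_to_cam': array([[-3.89531363e-01, -9.20888281e-01,  1.51687605e-02,
         9.81012385e+01],
       [-7.32483761e-01,  2.99768987e-01, -6.11233257e-01,
         5.06225135e+02],
       [ 5.58330419e-01, -2.49205394e-01, -7.91305134e-01,
         1.39349889e+03],
       [ 0.00000000e+00,  0.00000000e+00,  0.00000000e+00,
         1.00000000e+00]])}
scene {'fx': 383.57661498369487, 'fy': 383.57661498369487, 'cx': 284.3355488102219, 'cy': 207.79560672223687, 'world_to_cam': array([[ 5.92410445e-01, -8.05483418e-01, -1.56948349e-02,
        -4.56312734e+02],
       [-4.86532149e-01, -3.42167329e-01, -8.03870628e-01,
         3.27220426e+02],
       [ 6.42134202e-01,  4.83857398e-01, -5.94597078e-01,
         1.06728738e+03],
       [ 0.00000000e+00,  0.00000000e+00,  0.00000000e+00,
         1.00000000e+00]])}
```

View pics/top0.png

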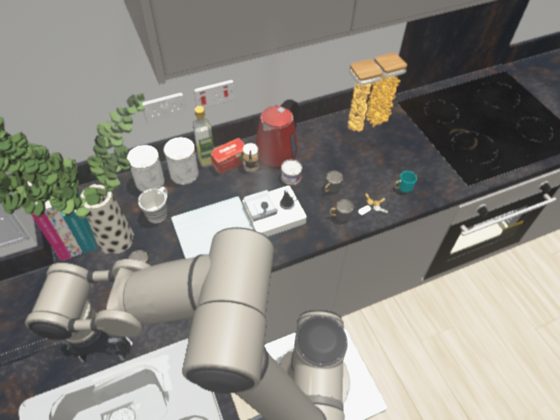

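View pics/scene0.png

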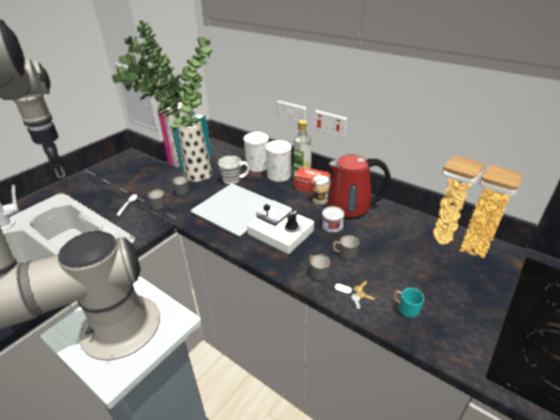

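Both views show cups at scene (156,200), (181,186), (348,246) and (319,267); the warmer plate is around (242,208), its box around (281,228), the mug at (232,170), the tin at (333,219) and the turquoise cup at (411,302).

```bash
cat > h.py <<'E'
from bench import telemetry,cams,arm
import cv2,numpy as np
def ray(n,u,v,z,c=None):
    c=c or cams.calibration(n);T=np.linalg.inv(c["world_to_cam"])
    d=T[:3,:3]@[(u-c["cx"])/c["fx"],(v-c["cy"])/c["fy"],1];o=T[:3,3]
    return (o+d*(z-o[2])/d[2]).round(1)
def proj(n,p,c=None):
    c=c or cams.calibration(n);q=c["world_to_cam"]@np.r_[p,1]
    return np.array([c["fx"]*q[0]/q[2]+c["cx"],c["fy"]*q[1]/q[2]+c["cy"]]).round(1)
def crop(n,img,u0,v0,w,h,s): return cv2.resize(img[v0:v0+h,u0:u0+w],None,fx=s,fy=s,interpolation=cv2.INTER_CUBIC)
E
python3 - <<'E'
from h import *
for n,p in {"A":(156,199),"B":(181,186),"C":(348,246),"D":(319,267)}.items(): print(n,ray("scene",*p,31))
for n,p in {"C":(335,181),"D":(345,210)}.items(): print("top",n,ray("top",*p,31))
print("plate corners",[ray("scene",*p,22) for p in((192,209),(232,186),(241,232))], [ray("top",*p,22) for p in((172,220),(238,200),(191,262))])
print("tin",ray("scene",333,219,30),"mug",ray("scene",231,170,45),"teal",ray("scene",411,302,31))
s=cv2.imread("pics/scene0.png");t=cv2.imread("pics/top0.png")
a=np.vstack([np.hstack([crop("",s,135,165,100,75,4),crop("",s,240,190,100,75,4)]),np.hstack([crop("",s,290,220,100,75,4),crop("",t,230,170,100,75,4)])])
cv2.imwrite("pics/c1.png",a)
E
```

```text
A [429.3 374.   31. ]
B [549.2 364.6  31. ]
C [ 622.4 -370.9   31. ]
D [ 484.9 -344.4   31. ]
top C [ 619.2 -383.3   31. ]
top D [ 485.4 -354.9   31. ]
plate corners [array([473.1, 218.5,  22. ]), array([679.7, 202. ,  22. ]), array([479. , -25.4,  22. ])] [array([681.8, 221.6,  22. ]), array([678. , -21.7,  22. ]), array([493.5, 209.4,  22. ])]
tin [ 719.9 -256.2   30. ] mug [745.4 265.2  45. ] teal [ 518.6 -627.7   31. ]
```

View pics/c1.png

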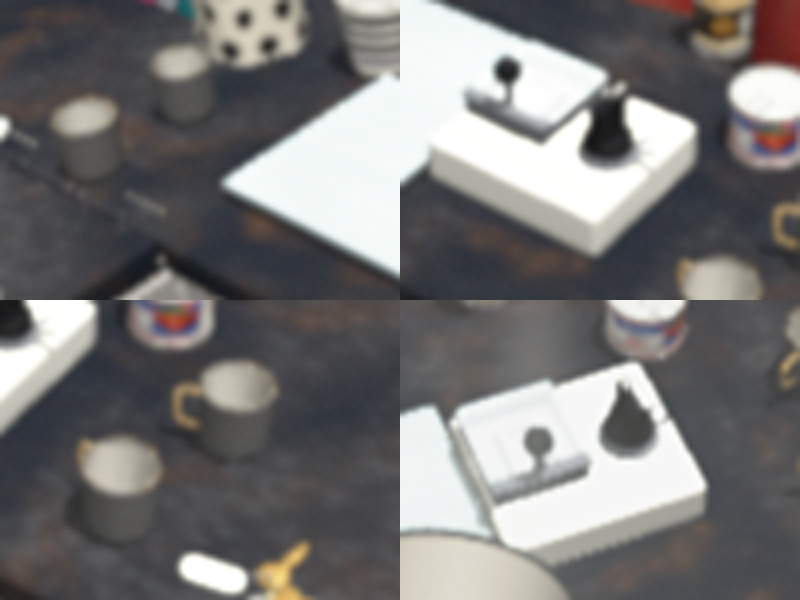

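The crop shows the cups with handles: C's points left-near, D's points left-far; A and B hide theirs behind the body. The ball is at about scene (267,207), the knob at about (292,220).

```bash
cat >> h.py <<'E'
from scipy.spatial.transform import Rotation as Ro
def go(p,yaw=None,n=None):
    "tool-frame shift (fractions) to p, then turn to yaw (nearest half turn)"
    s=telemetry.state();R=Ro.from_euler("xyz",s["eef_rot"])
    d=np.array(p)-s["ee_pos"];f=R.inv().apply(d)/150
    n=n or int(np.ceil(np.abs(f).max()/.3));print("shift",n,"x",(f/n).round(4))
    if yaw is not None:
        w=(yaw-s["eef_rot"][2]+np.pi/2)%np.pi-np.pi/2
        k=int(np.ceil(abs(w)/.16)) or 1;print("turn az",k,"x",round(-w/1.5/k,4),"j6",s["joint_positions"][5])
E
python3 - <<'E'
from h import *
c=cams.calibration("wrist");T=np.linalg.inv(c["world_to_cam"]);s=telemetry.state()
R=Ro.from_euler("xyz",s["eef_rot"]).as_matrix()
print(c["fx"],"cam in tool",R.T@(T[:3,3]-s["ee_pos"]),R.T@T[:3,:3])
go([400,340,420])
E
```

```text
345.9081161035731 cam in tool [66.63268113 -0.43242252 30.81096799] [[-3.02221713e-04 -9.64034711e-01 -2.65776192e-01]
 [ 9.99999952e-01 -3.08672118e-04 -1.74999206e-05]
 [-6.51671691e-05 -2.65776184e-01  9.64034759e-01]]
shift 6 x [-0.2881 -0.076  -0.0176]
```

Emit:
step_arm(motion=[{"tx": -0.29,"ty": -0.076,"tz": -0.018,"grip": 0},{"tx": -0.29,"ty": -0.076,"tz": -0.018},{"tx": -0.29,"ty": -0.076,"tz": -0.018},{"tx": -0.29,"ty": -0.076,"tz": -0.018},{"tx": -0.29,"ty": -0.076,"tz": -0.018},{"tx": -0.29,"ty": -0.076,"tz": -0.018},{"tx": 0},{"tx": 0}], force=30)

```text
schema error: expected keys tx, ty, tz, ax, ay, az, grip
```

```bash
python3 - <<'E'
from h import *
import pickle
c=cams.calibration("wrist");pickle.dump(c,open("w1.pkl","wb"));cv2.imwrite("pics/w1.png",cams.read_camera("wrist"))
s=telemetry.state();print(s["ee_pos"],s["eef_rot"])
cv2.imwrite("pics/top1.png",cams.read_camera("top"))
E
```

```text
[179.84228231 493.136625   404.2020455 ] [-3.14044571e+00 -1.78975625e-04  2.79181323e+00]
```

View pics/w1.png

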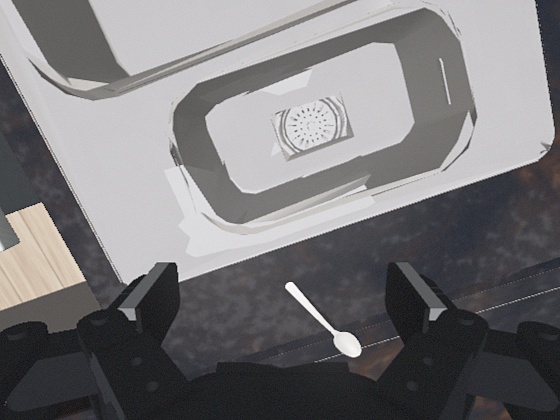

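The move was refused (all keys needed); this picture only shows the sink and spoon.

Emit:
step_arm(motion=[{"tx": -0.29,"ty": -0.076,"tz": -0.018,"ax": 0,"ay": 0,"az": 0,"grip": 0},{"tx": -0.29,"ty": -0.076,"tz": -0.018,"ax": 0,"ay": 0,"az": 0,"grip": 0},{"tx": -0.29,"ty": -0.076,"tz": -0.018,"ax": 0,"ay": 0,"az": 0,"grip": 0},{"tx": -0.29,"ty": -0.076,"tz": -0.018,"ax": 0,"ay": 0,"az": 0,"grip": 0},{"tx": -0.29,"ty": -0.076,"tz": -0.018,"ax": 0,"ay": 0,"az": 0,"grip": 0},{"tx": -0.29,"ty": -0.076,"tz": -0.018,"ax": 0,"ay": 0,"az": 0,"grip": 0},{"tx": 0,"ty": 0,"tz": 0,"ax": 0,"ay": 0,"az": 0,"grip": 0},{"tx": 0,"ty": 0,"tz": 0,"ax": 0,"ay": 0,"az": 0,"grip": 0}], force=30)

```text
time: 1.2
ee_pos: [401.3, 339.6, 420.6]
eef_rot: [-3.141, -0.001, 2.791]
wrist_force: [-1.1, 0.6, 0.5]
gripper_width: 1.001
grasp_force: 0.0
```

```bash
python3 - <<'E'
from h import *
import pickle
c=cams.calibration("wrist");pickle.dump(c,open("w2.pkl","wb"));w=cams.read_camera("wrist")
s=telemetry.state();print(s["ee_pos"],s["eef_rot"],s["time"])
cv2.imwrite("pics/w2.png",w)
E
```

```text
[400.96921422 339.91620026 420.7206954 ] [-3.14135728e+00 -7.10390056e-04  2.79235686e+00] 1.25
```

View pics/w2.png

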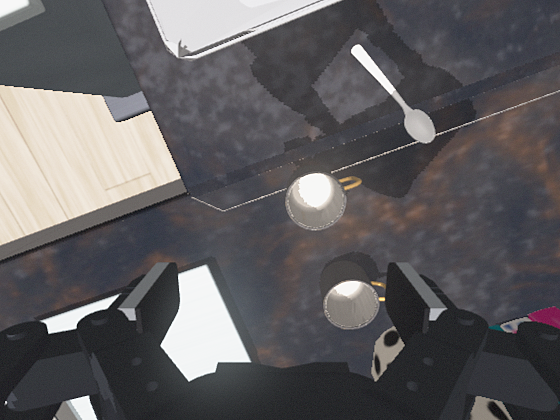

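Wrist view: cup A rim centre at (316,201) with handle tip (360,183); cup B rim centre (351,304) with handle to about (383,290); plate's near-left corner at (210,263), near edge towards (37,320).

```bash
python3 - <<'E'
from h import *
import pickle
c=pickle.load(open("w2.pkl","rb"));f=lambda u,v,z:ray("",u,v,z,c)
for n,r,h in(("A",(316,201),(360,182)),("B",(351,304),(384,291))):
    a=f(*r,63);b=f(*h,45);d=b-a;print(n,a,b,"handle ang",np.arctan2(d[1],d[0]),np.hypot(d[0],d[1]))
p=f(210,263,22);q=f(37,320,22);r=f(258,363,22);print("corner",p,"edge dirs",q,r,np.arctan2(*(q-p)[[0,1]]),np.arctan2(*(r-p)[[1,0]]))
E
```

```text
A [426.9 364.9  63. ] [428.2 413.3  45. ] handle ang 1.5439432789787593 48.417455530004915
B [546.3 363.9  63. ] [554.8 403.   45. ] handle ang 1.3567356432310753 40.01324780619541
corner [465.8 227.1  22. ] edge dirs [462.7   0.9  22. ] [611.9 229.9  22. ] -3.1278888253721435 0.019162609626117995
```

```bash
python3 - <<'E'
from h import *
import pickle
c=pickle.load(open("w2.pkl","rb"))
print("vase base",[ray("scene",u,v,0) for u,v in((197,180),(186,176),(208,178))],"rim l/r z230",[ray("scene",u,v,200) for u,v in((172,130),(207,124))])
print(ray("",374,370,100,c),ray("",395,330,100,c))
go([427,365,260],1.55)
E
```

```text
vase base [array([650.9, 384.7,   0. ]), array([646. , 449.5,   0. ]), array([690.2, 357. ,   0. ])] rim l/r z230 [array([661.7, 504.2, 200. ]), array([788.6, 425.3, 200. ])]
[601.3 363.5 100. ] [564.2 395.2 100. ]
shift 4 x [-0.0267  0.0542  0.2678]
turn az 8 x 0.1035 j6 -0.6644590673758946
```

Emit:
step_arm(motion=[{"tx": -0.027,"ty": 0.054,"tz": 0.268,"ax": 0,"ay": 0,"az": 0,"grip": 0},{"tx": -0.027,"ty": 0.054,"tz": 0.268,"ax": 0,"ay": 0,"az": 0,"grip": 0},{"tx": -0.027,"ty": 0.054,"tz": 0.268,"ax": 0,"ay": 0,"az": 0,"grip": 0},{"tx": -0.027,"ty": 0.054,"tz": 0.268,"ax": 0,"ay": 0,"az": 0,"grip": 0},{"tx": 0,"ty": 0,"tz": 0,"ax": 0,"ay": 0,"az": 0.1035,"grip": 0},{"tx": 0,"ty": 0,"tz": 0,"ax": 0,"ay": 0,"az": 0.1035,"grip": 0},{"tx": 0,"ty": 0,"tz": 0,"ax": 0,"ay": 0,"az": 0.1035,"grip": 0},{"tx": 0,"ty": 0,"tz": 0,"ax": 0,"ay": 0,"az": 0.1035,"grip": 0},{"tx": 0,"ty": 0,"tz": 0,"ax": 0,"ay": 0,"az": 0.1035,"grip": 0},{"tx": 0,"ty": 0,"tz": 0,"ax": 0,"ay": 0,"az": 0.1035,"grip": 0},{"tx": 0,"ty": 0,"tz": 0,"ax": 0,"ay": 0,"az": 0.1035,"grip": 0},{"tx": 0,"ty": 0,"tz": 0,"ax": 0,"ay": 0,"az": 0.1035,"grip": 0},{"tx": 0,"ty": 0,"tz": 0,"ax": 0,"ay": 0,"az": 0,"grip": 0},{"tx": 0,"ty": 0,"tz": 0,"ax": 0,"ay": 0,"az": 0,"grip": 0}])

```text
time: 3.0
ee_pos: [427.4, 364.9, 260.2]
eef_rot: [-3.142, -0.0, 1.554]
wrist_force: [0.1, -0.8, -0.0]
gripper_width: 1.004
grasp_force: 0.0
```

```bash
python3 - <<'E'
from h import *
import pickle
go([427,365,192],1.55)
c=cams.calibration("wrist");pickle.dump(c,open("w3.pkl","wb"));w=cams.read_camera("wrist");cv2.imwrite("pics/w3.png",w)
E
```

```text
shift 2 x [ 2.000e-04 -1.400e-03  2.272e-01]
turn az 1 x 0.0026 j6 0.5871484441212267
```

View pics/w3.png

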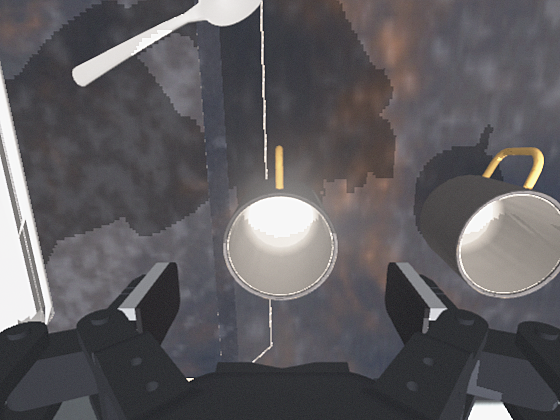

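Cup A is centred between the fingers with its handle straight up at (279,165); cup B's rim centre is (512,241), its handle's far bar at about (520,153).

Emit:
step_arm(motion=[{"tx": 0,"ty": 0,"tz": 0.227,"ax": 0,"ay": 0,"az": 0,"grip": 0},{"tx": 0,"ty": 0,"tz": 0.227,"ax": 0,"ay": 0,"az": 0,"grip": 0},{"tx": 0,"ty": 0,"tz": 0,"ax": 0,"ay": 0,"az": 0,"grip": 0},{"tx": 0,"ty": 0,"tz": 0,"ax": 0,"ay": 0,"az": 0,"grip": 255},{"tx": 0,"ty": 0,"tz": 0,"ax": 0,"ay": 0,"az": 0,"grip": 255},{"tx": 0,"ty": 0,"tz": 0,"ax": 0,"ay": 0,"az": 0,"grip": 255},{"tx": 0,"ty": 0,"tz": 0,"ax": 0,"ay": 0,"az": 0,"grip": 255},{"tx": 0,"ty": 0,"tz": 0,"ax": 0,"ay": 0,"az": 0,"grip": 255},{"tx": 0,"ty": 0,"tz": -0.2,"ax": 0,"ay": 0,"az": 0,"grip": 255},{"tx": 0,"ty": 0,"tz": -0.2,"ax": 0,"ay": 0,"az": 0,"grip": 255},{"tx": 0,"ty": 0,"tz": -0.2,"ax": 0,"ay": 0,"az": 0,"grip": 255},{"tx": -0.224,"ty": 0.24,"tz": 0,"ax": 0,"ay": 0,"az": 0,"grip": 255},{"tx": -0.224,"ty": 0.24,"tz": 0,"ax": 0,"ay": 0,"az": 0,"grip": 255},{"tx": -0.224,"ty": 0.24,"tz": 0,"ax": 0,"ay": 0,"az": 0,"grip": 255},{"tx": -0.224,"ty": 0.24,"tz": 0,"ax": 0,"ay": 0,"az": 0,"grip": 255},{"tx": -0.224,"ty": 0.24,"tz": 0,"ax": 0,"ay": 0,"az": 0,"grip": 255},{"tx": -0.224,"ty": 0.24,"tz": 0,"ax": 0,"ay": 0,"az": 0,"grip": 255},{"tx": 0,"ty": 0,"tz": 0,"ax": 0,"ay": 0,"az": 0,"grip": 255}], force=30)

```text
time: 5.3
ee_pos: [641.6, 155.2, 281.9]
eef_rot: [3.14, 0.0, 1.546]
wrist_force: [-0.5, 0.5, -0.5]
gripper_width: 0.69
grasp_force: 33.2
```

```bash
python3 - <<'E'
from h import *
import pickle
go([640,160,215])
c=pickle.load(open("w3.pkl","rb"));a=ray("",512,241,63,c);b=ray("",521,153,42,c);print(a,b,np.arctan2(*(b-a)[[1,0]]))
E
```

```text
shift 2 x [ 0.0161 -0.006   0.2231]
[545.6 366.6  63. ] [557.1 408.8  42. ] 1.304744798996808
```

Emit:
step_arm(motion=[{"tx": 0.016,"ty": -0.006,"tz": 0.2,"ax": 0,"ay": 0,"az": 0,"grip": 255},{"tx": 0.016,"ty": -0.006,"tz": 0.15,"ax": 0,"ay": 0,"az": 0,"grip": 255},{"tx": 0,"ty": 0,"tz": 0.05,"ax": 0,"ay": 0,"az": 0,"grip": 255},{"tx": 0,"ty": 0,"tz": 0.03,"ax": 0,"ay": 0,"az": 0,"grip": 255},{"tx": 0,"ty": 0,"tz": 0.015,"ax": 0,"ay": 0,"az": 0,"grip": 255},{"tx": 0,"ty": 0,"tz": 0,"ax": 0,"ay": 0,"az": 0,"grip": 255},{"tx": 0,"ty": 0,"tz": 0,"ax": 0,"ay": 0,"az": 0,"grip": 255}])

```text
time: 6.18
ee_pos: [638.2, 163.1, 215.9]
eef_rot: [3.141, -0.0, 1.55]
wrist_force: [0.7, -0.6, -1.2]
gripper_width: 0.687
grasp_force: 33.2
```

Emit:
step_arm(motion=[{"tx": 0,"ty": 0,"tz": 0,"ax": 0,"ay": 0,"az": 0,"grip": 0},{"tx": 0,"ty": 0,"tz": 0,"ax": 0,"ay": 0,"az": 0,"grip": 0},{"tx": 0,"ty": 0,"tz": 0,"ax": 0,"ay": 0,"az": 0,"grip": 0},{"tx": 0,"ty": 0,"tz": 0,"ax": 0,"ay": 0,"az": 0,"grip": 0},{"tx": 0,"ty": 0,"tz": -0.25,"ax": 0,"ay": 0,"az": 0,"grip": 0},{"tx": 0,"ty": 0,"tz": -0.25,"ax": 0,"ay": 0,"az": 0,"grip": 0},{"tx": 0,"ty": 0,"tz": 0,"ax": 0,"ay": 0,"az": 0,"grip": 0}])

```text
time: 7.05
ee_pos: [638.8, 163.3, 294.1]
eef_rot: [3.135, -0.001, 1.55]
wrist_force: [0.1, 0.0, -0.8]
gripper_width: 1.0
grasp_force: 0.0
```

```bash
python3 - <<'E'
from h import *
go([546,364,280],1.36)
E
```

```text
shift 5 x [ 0.2649 -0.1294  0.0182]
turn az 2 x 0.0633 j6 0.155018734907299
```

Emit:
step_arm(motion=[{"tx": 0.265,"ty": -0.129,"tz": 0.018,"ax": 0,"ay": 0,"az": 0,"grip": 0},{"tx": 0.265,"ty": -0.129,"tz": 0.018,"ax": 0,"ay": 0,"az": 0,"grip": 0},{"tx": 0.265,"ty": -0.129,"tz": 0.018,"ax": 0,"ay": 0,"az": 0,"grip": 0},{"tx": 0.265,"ty": -0.129,"tz": 0.018,"ax": 0,"ay": 0,"az": 0,"grip": 0},{"tx": 0.265,"ty": -0.129,"tz": 0.018,"ax": 0,"ay": 0,"az": 0,"grip": 0},{"tx": 0,"ty": 0,"tz": 0,"ax": 0,"ay": 0,"az": 0.063,"grip": 0},{"tx": 0,"ty": 0,"tz": 0,"ax": 0,"ay": 0,"az": 0.063,"grip": 0},{"tx": 0,"ty": 0,"tz": 0,"ax": 0,"ay": 0,"az": 0,"grip": 0},{"tx": 0,"ty": 0,"tz": 0,"ax": 0,"ay": 0,"az": 0,"grip": 0}])

```text
time: 8.18
ee_pos: [545.4, 363.7, 276.2]
eef_rot: [-3.141, 0.0, 1.362]
wrist_force: [0.5, -0.7, -0.8]
gripper_width: 0.996
grasp_force: 0.0
```

```bash
python3 - <<'E'
from h import *
import pickle
go([546,364,192],1.36)
c=cams.calibration("wrist");pickle.dump(c,open("w4.pkl","wb"));w=cams.read_camera("wrist");cv2.imwrite("pics/w4.png",w)
E
```

```text
shift 2 x [0.0015 0.0018 0.2808]
turn az 1 x 0.0016 j6 0.6797048267830496
```

View pics/w4.png

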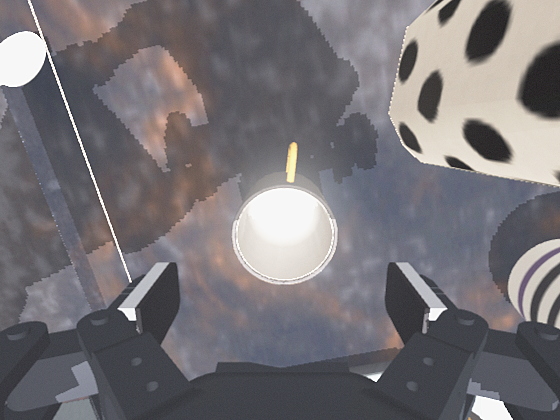

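Cup B's rim sits at (285,235) between the fingers; the vase at upper right is clear of them.

Emit:
step_arm(motion=[{"tx": 0,"ty": 0.01,"tz": 0.28,"ax": 0,"ay": 0,"az": 0,"grip": 0},{"tx": 0,"ty": 0.01,"tz": 0.28,"ax": 0,"ay": 0,"az": 0,"grip": 0},{"tx": 0,"ty": 0,"tz": 0,"ax": 0,"ay": 0,"az": 0,"grip": 0},{"tx": 0,"ty": 0,"tz": 0,"ax": 0,"ay": 0,"az": 0,"grip": 255},{"tx": 0,"ty": 0,"tz": 0,"ax": 0,"ay": 0,"az": 0,"grip": 255},{"tx": 0,"ty": 0,"tz": 0,"ax": 0,"ay": 0,"az": 0,"grip": 255},{"tx": 0,"ty": 0,"tz": 0,"ax": 0,"ay": 0,"az": 0,"grip": 255},{"tx": 0,"ty": 0,"tz": 0,"ax": 0,"ay": 0,"az": 0,"grip": 255},{"tx": 0,"ty": 0,"tz": -0.2,"ax": 0,"ay": 0,"az": 0,"grip": 255},{"tx": 0,"ty": 0,"tz": -0.2,"ax": 0,"ay": 0,"az": 0,"grip": 255},{"tx": 0,"ty": 0,"tz": -0.2,"ax": 0,"ay": 0,"az": 0,"grip": 255},{"tx": -0.27,"ty": 0.036,"tz": 0,"ax": 0,"ay": 0,"az": 0,"grip": 255},{"tx": -0.27,"ty": 0.036,"tz": 0,"ax": 0,"ay": 0,"az": 0,"grip": 255},{"tx": -0.27,"ty": 0.036,"tz": 0,"ax": 0,"ay": 0,"az": 0,"grip": 255},{"tx": -0.27,"ty": 0.036,"tz": 0,"ax": 0,"ay": 0,"az": 0,"grip": 255},{"tx": -0.27,"ty": 0.036,"tz": 0,"ax": 0,"ay": 0,"az": 0,"grip": 255},{"tx": 0,"ty": 0,"tz": 0,"ax": 0,"ay": 0,"az": -0.063,"grip": 255},{"tx": 0,"ty": 0,"tz": 0,"ax": 0,"ay": 0,"az": -0.063,"grip": 255},{"tx": 0,"ty": 0,"tz": 0,"ax": 0,"ay": 0,"az": 0,"grip": 255},{"tx": 0,"ty": 0,"tz": 0,"ax": 0,"ay": 0,"az": 0,"grip": 255}])

```text
time: 10.72
ee_pos: [532.5, 159.7, 283.1]
eef_rot: [3.141, -0.0, 1.548]
wrist_force: [0.4, -0.2, -1.2]
gripper_width: 0.706
grasp_force: 32.2
```

```bash
python3 - <<'E'
from h import *
go([528,162,216],1.55)
E
```

```text
shift 2 x [ 0.0073 -0.0154  0.2236]
turn az 1 x -0.0012 j6 0.1760067706874757
```

Emit:
step_arm(motion=[{"tx": 0.007,"ty": -0.015,"tz": 0.2,"ax": 0,"ay": 0,"az": 0,"grip": 255},{"tx": 0.007,"ty": -0.015,"tz": 0.15,"ax": 0,"ay": 0,"az": 0,"grip": 255},{"tx": 0,"ty": 0,"tz": 0.05,"ax": 0,"ay": 0,"az": 0,"grip": 255},{"tx": 0,"ty": 0,"tz": 0.03,"ax": 0,"ay": 0,"az": 0,"grip": 255},{"tx": 0,"ty": 0,"tz": 0.015,"ax": 0,"ay": 0,"az": 0,"grip": 255},{"tx": 0,"ty": 0,"tz": 0,"ax": 0,"ay": 0,"az": 0,"grip": 255},{"tx": 0,"ty": 0,"tz": 0,"ax": 0,"ay": 0,"az": 0,"grip": 255},{"tx": 0,"ty": 0,"tz": 0,"ax": 0,"ay": 0,"az": 0,"grip": 0},{"tx": 0,"ty": 0,"tz": 0,"ax": 0,"ay": 0,"az": 0,"grip": 0},{"tx": 0,"ty": 0,"tz": 0,"ax": 0,"ay": 0,"az": 0,"grip": 0},{"tx": 0,"ty": 0,"tz": 0,"ax": 0,"ay": 0,"az": 0,"grip": 0},{"tx": 0,"ty": 0,"tz": -0.25,"ax": 0,"ay": 0,"az": 0,"grip": 0},{"tx": 0,"ty": 0,"tz": -0.3,"ax": 0,"ay": 0,"az": 0,"grip": 0},{"tx": 0,"ty": 0,"tz": -0.3,"ax": 0,"ay": 0,"az": 0,"grip": 0},{"tx": 0,"ty": 0,"tz": -0.3,"ax": 0,"ay": 0,"az": 0,"grip": 0}])

```text
time: 12.6
ee_pos: [527.9, 161.7, 389.9]
eef_rot: [-3.142, -0.0, 1.55]
wrist_force: [0.9, 0.1, -0.0]
gripper_width: 1.002
grasp_force: 0.0
```

Emit:
step_arm(motion=[{"tx": -0.3,"ty": -0.01,"tz": 0,"ax": 0,"ay": 0,"az": 0,"grip": 0},{"tx": -0.3,"ty": -0.01,"tz": 0,"ax": 0,"ay": 0,"az": 0,"grip": 0},{"tx": -0.3,"ty": -0.01,"tz": 0,"ax": 0,"ay": 0,"az": 0,"grip": 0},{"tx": -0.3,"ty": -0.01,"tz": 0,"ax": 0,"ay": 0,"az": 0,"grip": 0},{"tx": -0.3,"ty": -0.01,"tz": 0,"ax": 0,"ay": 0,"az": 0,"grip": 0},{"tx": -0.3,"ty": -0.01,"tz": 0,"ax": 0,"ay": 0,"az": 0,"grip": 0},{"tx": -0.3,"ty": -0.01,"tz": 0,"ax": 0,"ay": 0,"az": 0,"grip": 0},{"tx": -0.3,"ty": -0.01,"tz": 0,"ax": 0,"ay": 0,"az": 0,"grip": 0},{"tx": -0.3,"ty": -0.01,"tz": 0,"ax": 0,"ay": 0,"az": 0,"grip": 0},{"tx": -0.3,"ty": -0.01,"tz": 0,"ax": 0,"ay": 0,"az": 0,"grip": 0},{"tx": 0,"ty": 0,"tz": 0,"ax": 0,"ay": 0,"az": 0,"grip": 0},{"tx": 0,"ty": 0,"tz": 0,"ax": 0,"ay": 0,"az": 0,"grip": 0}])

```text
time: 14.1
ee_pos: [503.6, -287.4, 388.2]
eef_rot: [-3.141, -0.001, 1.549]
wrist_force: [0.3, 0.5, -0.1]
gripper_width: 1.0
grasp_force: 0.0
```

```bash
python3 - <<'E'
from h import *
import pickle
s=telemetry.state();print(s["ee_pos"],s["eef_rot"],s["joint_positions"][5])
c=cams.calibration("wrist");pickle.dump(c,open("w5.pkl","wb"));w=cams.read_camera("wrist");cv2.imwrite("pics/w5.png",w)
cv2.imwrite("pics/top5.png",cams.read_camera("top"));cv2.imwrite("pics/scene5.png",cams.read_camera("scene"))
E
```

```text
[ 503.58785684 -287.41317183  388.16881563] [-3.14111075e+00 -1.00268090e-03  1.54947317e+00] -0.6297221991318666
```

View pics/w5.png

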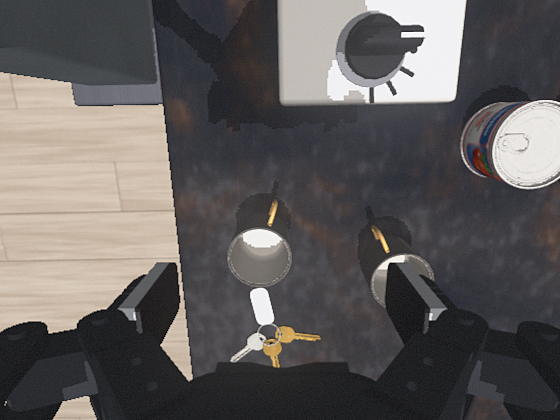

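Cup D's rim is at (260,256) with handle around (272,212); cup C's rim at (402,282) with handle around (380,239). The box's right corners are at (281,104) and (456,102); the knob's pointer end is at (424,39), its middle near (385,45).

```bash
python3 - <<'E'
from h import *
import pickle
c=pickle.load(open("w5.pkl","rb"));f=lambda u,v,z:ray("",u,v,z,c)
for n,r,h in(("D",(260,256),(272,212)),("C",(402,282),(380,239))):
    a=f(*r,63);b=f(*h,32);d=b-a;print(n,a,b,"ang",np.arctan2(d[1],d[0]),np.hypot(d[0],d[1]))
p=f(281,103,45);q=f(456,102,45);print("box",p,q,np.arctan2(*(q-p)[[1,0]]))
o=(p+q)/2;print("plate centre yaw0",o+[0,310,0])
print("marks",f(372,100,45),f(393,90,45),f(410,74,45),"pointer",f(424,39,93))
print("tin",f(530,147,58))
go([486,-353,260],1.55)
E
```

```text
D [ 482.4 -346.    63. ] [ 493.5 -313.1   32. ] ang 1.2454028012643743 34.722039110628266
C [ 614.4 -375.1   63. ] [ 600.6 -343.5   32. ] ang 1.9825425373375283 34.48187929913334
box [ 504.6 -211.7   45. ] [ 655.7 -214.2   45. ] -0.016543824712495627
plate centre yaw0 [580.15  97.05  45.  ]
marks [ 583.1 -210.9   45. ] [ 600.7 -203.1   45. ] [ 614.3 -190.6   45. ] pointer [ 605.6 -172.5   93. ]
tin [ 716.8 -252.7   58. ]
shift 3 x [-0.1484 -0.0369  0.2858]
turn az 1 x 0.0009 j6 -0.6299959103182325
```

```bash
python3 - <<'E'
from h import *
go([483,-347,255],1.27)
E
```

```text
shift 3 x [-0.1352 -0.0438  0.2969]
turn az 2 x 0.0938 j6 -0.6299959103182325
```

Emit:
step_arm(motion=[{"tx": -0.135,"ty": -0.044,"tz": 0.297,"ax": 0,"ay": 0,"az": 0,"grip": 0},{"tx": -0.135,"ty": -0.044,"tz": 0.297,"ax": 0,"ay": 0,"az": 0,"grip": 0},{"tx": -0.135,"ty": -0.044,"tz": 0.297,"ax": 0,"ay": 0,"az": 0,"grip": 0},{"tx": 0,"ty": 0,"tz": 0,"ax": 0,"ay": 0,"az": 0.094,"grip": 0},{"tx": 0,"ty": 0,"tz": 0,"ax": 0,"ay": 0,"az": 0.094,"grip": 0},{"tx": 0,"ty": 0,"tz": 0,"ax": 0,"ay": 0,"az": 0,"grip": 0},{"tx": 0,"ty": 0,"tz": 0,"ax": 0,"ay": 0,"az": 0,"grip": 0}])

```text
time: 15.12
ee_pos: [482.9, -347.6, 255.1]
eef_rot: [3.141, 0.0, 1.271]
wrist_force: [-0.8, -0.2, -0.2]
gripper_width: 1.003
grasp_force: 0.0
```

```bash
python3 - <<'E'
from h import *
import pickle
go([483,-347,192],1.27)
c=cams.calibration("wrist");pickle.dump(c,open("w6.pkl","wb"));w=cams.read_camera("wrist");cv2.imwrite("pics/w6.png",w)
E
```

```text
shift 2 x [ 1.900e-03 -2.000e-04  2.104e-01]
turn az 1 x 0.0009 j6 -0.45331360287673805
```

View pics/w6.png

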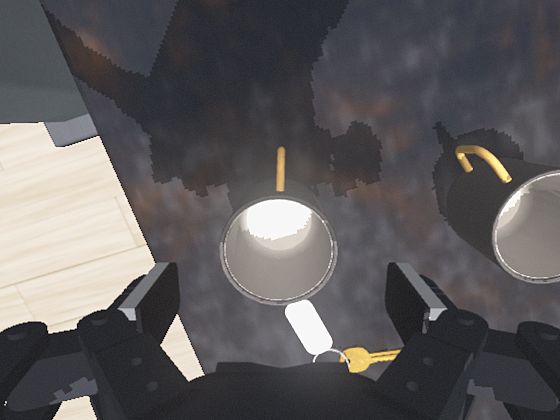

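Cup D's rim (278,250) is centred and the handle lined up at (281,170).

Emit:
step_arm(motion=[{"tx": 0,"ty": 0,"tz": 0.21,"ax": 0,"ay": 0,"az": 0,"grip": 0},{"tx": 0,"ty": 0,"tz": 0.21,"ax": 0,"ay": 0,"az": 0,"grip": 0},{"tx": 0,"ty": 0,"tz": 0,"ax": 0,"ay": 0,"az": 0,"grip": 0},{"tx": 0,"ty": 0,"tz": 0,"ax": 0,"ay": 0,"az": 0,"grip": 255},{"tx": 0,"ty": 0,"tz": 0,"ax": 0,"ay": 0,"az": 0,"grip": 255},{"tx": 0,"ty": 0,"tz": 0,"ax": 0,"ay": 0,"az": 0,"grip": 255},{"tx": 0,"ty": 0,"tz": 0,"ax": 0,"ay": 0,"az": 0,"grip": 255},{"tx": 0,"ty": 0,"tz": 0,"ax": 0,"ay": 0,"az": 0,"grip": 255},{"tx": 0,"ty": 0,"tz": -0.2,"ax": 0,"ay": 0,"az": 0,"grip": 255},{"tx": 0,"ty": 0,"tz": -0.25,"ax": 0,"ay": 0,"az": 0,"grip": 255},{"tx": 0,"ty": 0,"tz": -0.25,"ax": 0,"ay": 0,"az": 0,"grip": 255},{"tx": 0,"ty": 0,"tz": -0.25,"ax": 0,"ay": 0,"az": 0,"grip": 255},{"tx": 0,"ty": 0,"tz": 0,"ax": 0,"ay": 0,"az": 0,"grip": 255}])

```text
time: 16.8
ee_pos: [483.0, -348.4, 338.0]
eef_rot: [3.135, 0.003, 1.268]
wrist_force: [0.5, -0.2, -0.2]
gripper_width: 0.69
grasp_force: 33.1
```

Emit:
step_arm(motion=[{"tx": 0.289,"ty": -0.055,"tz": 0,"ax": 0,"ay": 0,"az": 0,"grip": 255},{"tx": 0.289,"ty": -0.055,"tz": 0,"ax": 0,"ay": 0,"az": 0,"grip": 255},{"tx": 0.289,"ty": -0.055,"tz": 0,"ax": 0,"ay": 0,"az": 0,"grip": 255},{"tx": 0.289,"ty": -0.055,"tz": 0,"ax": 0,"ay": 0,"az": 0,"grip": 255},{"tx": 0.289,"ty": -0.055,"tz": 0,"ax": 0,"ay": 0,"az": 0,"grip": 255},{"tx": 0.289,"ty": -0.055,"tz": 0,"ax": 0,"ay": 0,"az": 0,"grip": 255},{"tx": 0.289,"ty": -0.055,"tz": 0,"ax": 0,"ay": 0,"az": 0,"grip": 255},{"tx": 0.289,"ty": -0.055,"tz": 0,"ax": 0,"ay": 0,"az": 0,"grip": 255},{"tx": 0.289,"ty": -0.055,"tz": 0,"ax": 0,"ay": 0,"az": 0,"grip": 255},{"tx": 0,"ty": 0,"tz": 0,"ax": 0,"ay": 0,"az": -0.093,"grip": 255},{"tx": 0,"ty": 0,"tz": 0,"ax": 0,"ay": 0,"az": -0.093,"grip": 255},{"tx": 0,"ty": 0,"tz": 0,"ax": 0,"ay": 0,"az": 0,"grip": 255},{"tx": 0,"ty": 0,"tz": 0,"ax": 0,"ay": 0,"az": 0,"grip": 255}])

```text
time: 18.42
ee_pos: [528.0, 46.3, 333.8]
eef_rot: [-3.141, -0.0, 1.544]
wrist_force: [0.2, 0.2, -1.9]
gripper_width: 0.691
grasp_force: 33.0
```

```bash
python3 - <<'E'
from h import *
go([528,48,216],1.55)
E
```

```text
shift 3 x [3.800e-03 2.000e-04 2.617e-01]
turn az 1 x -0.004 j6 -0.030407706369593463
```

Emit:
step_arm(motion=[{"tx": 0.004,"ty": 0,"tz": 0.26,"ax": 0,"ay": 0,"az": 0,"grip": 255},{"tx": 0.004,"ty": 0,"tz": 0.26,"ax": 0,"ay": 0,"az": 0,"grip": 255},{"tx": 0.004,"ty": 0,"tz": 0.16,"ax": 0,"ay": 0,"az": 0,"grip": 255},{"tx": 0,"ty": 0,"tz": 0.05,"ax": 0,"ay": 0,"az": 0,"grip": 255},{"tx": 0,"ty": 0,"tz": 0.035,"ax": 0,"ay": 0,"az": 0,"grip": 255},{"tx": 0,"ty": 0,"tz": 0.02,"ax": 0,"ay": 0,"az": 0,"grip": 255},{"tx": 0,"ty": 0,"tz": 0,"ax": 0,"ay": 0,"az": 0,"grip": 255},{"tx": 0,"ty": 0,"tz": 0,"ax": 0,"ay": 0,"az": 0,"grip": 255},{"tx": 0,"ty": 0,"tz": 0,"ax": 0,"ay": 0,"az": 0,"grip": 0},{"tx": 0,"ty": 0,"tz": 0,"ax": 0,"ay": 0,"az": 0,"grip": 0},{"tx": 0,"ty": 0,"tz": 0,"ax": 0,"ay": 0,"az": 0,"grip": 0},{"tx": 0,"ty": 0,"tz": 0,"ax": 0,"ay": 0,"az": 0,"grip": 0},{"tx": 0,"ty": 0,"tz": -0.25,"ax": 0,"ay": 0,"az": 0,"grip": 0},{"tx": 0,"ty": 0,"tz": -0.25,"ax": 0,"ay": 0,"az": 0,"grip": 0},{"tx": 0,"ty": 0,"tz": -0.25,"ax": 0,"ay": 0,"az": 0,"grip": 0},{"tx": 0,"ty": 0,"tz": -0.25,"ax": 0,"ay": 0,"az": 0,"grip": 0},{"tx": 0,"ty": 0,"tz": 0,"ax": 0,"ay": 0,"az": 0,"grip": 0}])

```text
time: 20.55
ee_pos: [528.7, 48.2, 369.6]
eef_rot: [3.135, 0.0, 1.547]
wrist_force: [-0.4, -1.0, -0.1]
gripper_width: 1.004
grasp_force: 0.0
```

Emit:
step_arm(motion=[{"tx": -0.28,"ty": 0.063,"tz": 0,"ax": 0,"ay": 0,"az": 0,"grip": 0},{"tx": -0.28,"ty": 0.063,"tz": 0,"ax": 0,"ay": 0,"az": 0,"grip": 0},{"tx": -0.28,"ty": 0.063,"tz": 0,"ax": 0,"ay": 0,"az": 0,"grip": 0},{"tx": -0.28,"ty": 0.063,"tz": 0,"ax": 0,"ay": 0,"az": 0,"grip": 0},{"tx": -0.28,"ty": 0.063,"tz": 0,"ax": 0,"ay": 0,"az": 0,"grip": 0},{"tx": -0.28,"ty": 0.063,"tz": 0,"ax": 0,"ay": 0,"az": 0,"grip": 0},{"tx": -0.28,"ty": 0.063,"tz": 0,"ax": 0,"ay": 0,"az": 0,"grip": 0},{"tx": -0.28,"ty": 0.063,"tz": 0,"ax": 0,"ay": 0,"az": 0,"grip": 0},{"tx": -0.28,"ty": 0.063,"tz": 0,"ax": 0,"ay": 0,"az": 0,"grip": 0},{"tx": -0.28,"ty": 0.063,"tz": 0,"ax": 0,"ay": 0,"az": 0,"grip": 0},{"tx": 0,"ty": 0,"tz": 0,"ax": 0,"ay": 0,"az": -0.1,"grip": 0},{"tx": 0,"ty": 0,"tz": 0,"ax": 0,"ay": 0,"az": -0.1,"grip": 0},{"tx": 0,"ty": 0,"tz": 0,"ax": 0,"ay": 0,"az": -0.08,"grip": 0},{"tx": 0,"ty": 0,"tz": 0.25,"ax": 0,"ay": 0,"az": 0,"grip": 0},{"tx": 0,"ty": 0,"tz": 0.25,"ax": 0,"ay": 0,"az": 0,"grip": 0},{"tx": 0,"ty": 0,"tz": 0,"ax": 0,"ay": 0,"az": 0,"grip": 0},{"tx": 0,"ty": 0,"tz": 0,"ax": 0,"ay": 0,"az": 0,"grip": 0}])

```text
time: 22.68
ee_pos: [612.9, -374.1, 292.4]
eef_rot: [3.141, 0.001, 1.967]
wrist_force: [0.8, 1.5, 0.1]
gripper_width: 1.003
grasp_force: 0.0
```

```bash
python3 - <<'E'
from h import *
import pickle
go([614,-375,192],1.98)
c=cams.calibration("wrist");pickle.dump(c,open("w7.pkl","wb"));w=cams.read_camera("wrist")
s=cams.read_camera("scene");cv2.imwrite("pics/scene7.png",s)
w=cv2.resize(w,(480,360));b=crop("",s,140,160,213,240,1.5)
o=np.hstack([w,b[:360,:320]]);cv2.imwrite("pics/w7.png",o)
E
```

```text
shift 3 x [-0.0025  0.0014  0.2232]
turn az 1 x -0.0088 j6 -1.0507543807461646
```

View pics/w7.png

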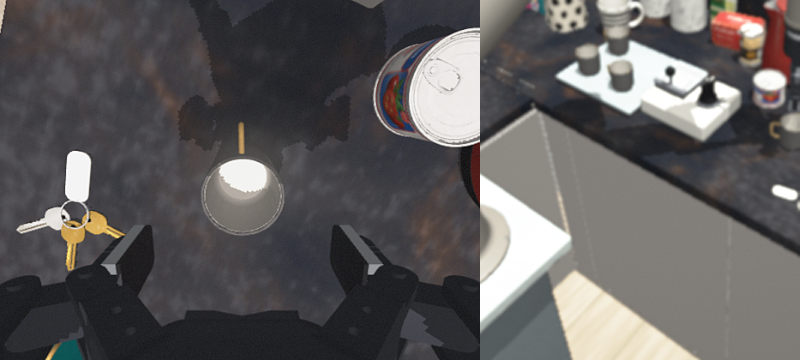

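Wrist half: cup C is centred at (243,195) with its handle lined up. Scene half: three cups stand on the plate at (588,60), (617,40), (621,75).

Emit:
step_arm(motion=[{"tx": 0,"ty": 0.005,"tz": 0.24,"ax": 0,"ay": 0,"az": 0,"grip": 0},{"tx": 0,"ty": 0.005,"tz": 0.24,"ax": 0,"ay": 0,"az": 0,"grip": 0},{"tx": 0,"ty": 0,"tz": 0.19,"ax": 0,"ay": 0,"az": 0,"grip": 0},{"tx": 0,"ty": 0,"tz": 0,"ax": 0,"ay": 0,"az": 0,"grip": 0},{"tx": 0,"ty": 0,"tz": 0,"ax": 0,"ay": 0,"az": 0,"grip": 255},{"tx": 0,"ty": 0,"tz": 0,"ax": 0,"ay": 0,"az": 0,"grip": 255},{"tx": 0,"ty": 0,"tz": 0,"ax": 0,"ay": 0,"az": 0,"grip": 255},{"tx": 0,"ty": 0,"tz": 0,"ax": 0,"ay": 0,"az": 0,"grip": 255},{"tx": 0,"ty": 0,"tz": 0,"ax": 0,"ay": 0,"az": 0,"grip": 255},{"tx": 0,"ty": 0,"tz": -0.2,"ax": 0,"ay": 0,"az": 0,"grip": 255},{"tx": 0,"ty": 0,"tz": -0.25,"ax": 0,"ay": 0,"az": 0,"grip": 255},{"tx": 0,"ty": 0,"tz": -0.25,"ax": 0,"ay": 0,"az": 0,"grip": 255},{"tx": 0,"ty": 0,"tz": -0.3,"ax": 0,"ay": 0,"az": 0,"grip": 255},{"tx": 0,"ty": 0,"tz": 0,"ax": 0,"ay": 0,"az": 0,"grip": 255}])

```text
time: 24.52
ee_pos: [614.4, -373.6, 346.9]
eef_rot: [3.136, 0.009, 1.967]
wrist_force: [0.6, 0.3, -1.1]
gripper_width: 0.693
grasp_force: 33.3
```

Emit:
step_arm(motion=[{"tx": 0.253,"ty": 0.125,"tz": 0,"ax": 0,"ay": 0,"az": 0,"grip": 255},{"tx": 0.253,"ty": 0.125,"tz": 0,"ax": 0,"ay": 0,"az": 0,"grip": 255},{"tx": 0.253,"ty": 0.125,"tz": 0,"ax": 0,"ay": 0,"az": 0,"grip": 255},{"tx": 0.253,"ty": 0.125,"tz": 0,"ax": 0,"ay": 0,"az": 0,"grip": 255},{"tx": 0.253,"ty": 0.125,"tz": 0,"ax": 0,"ay": 0,"az": 0,"grip": 255},{"tx": 0.253,"ty": 0.125,"tz": 0,"ax": 0,"ay": 0,"az": 0,"grip": 255},{"tx": 0.253,"ty": 0.125,"tz": 0,"ax": 0,"ay": 0,"az": 0,"grip": 255},{"tx": 0.253,"ty": 0.125,"tz": 0,"ax": 0,"ay": 0,"az": 0,"grip": 255},{"tx": 0.253,"ty": 0.125,"tz": 0,"ax": 0,"ay": 0,"az": 0,"grip": 255},{"tx": 0.253,"ty": 0.125,"tz": 0,"ax": 0,"ay": 0,"az": 0,"grip": 255},{"tx": 0,"ty": 0,"tz": 0,"ax": 0,"ay": 0,"az": 0.1,"grip": 255},{"tx": 0,"ty": 0,"tz": 0,"ax": 0,"ay": 0,"az": 0.1,"grip": 255},{"tx": 0,"ty": 0,"tz": 0,"ax": 0,"ay": 0,"az": 0.08,"grip": 255},{"tx": 0,"ty": 0,"tz": 0,"ax": 0,"ay": 0,"az": 0,"grip": 255},{"tx": 0,"ty": 0,"tz": 0,"ax": 0,"ay": 0,"az": 0,"grip": 255}])

```text
time: 26.4
ee_pos: [640.4, 49.0, 340.6]
eef_rot: [-3.141, -0.0, 1.549]
wrist_force: [0.0, -0.0, -0.9]
gripper_width: 0.693
grasp_force: 33.3
```

```bash
python3 - <<'E'
from h import *
go([641,48,216],1.55)
E
```

```text
shift 3 x [-0.0023  0.0016  0.2768]
turn az 1 x -0.0006 j6 -0.021107186962218638
```

Emit:
step_arm(motion=[{"tx": 0,"ty": 0.003,"tz": 0.28,"ax": 0,"ay": 0,"az": 0,"grip": 255},{"tx": 0,"ty": 0,"tz": 0.26,"ax": 0,"ay": 0,"az": 0,"grip": 255},{"tx": 0,"ty": 0,"tz": 0.17,"ax": 0,"ay": 0,"az": 0,"grip": 255},{"tx": 0,"ty": 0,"tz": 0.06,"ax": 0,"ay": 0,"az": 0,"grip": 255},{"tx": 0,"ty": 0,"tz": 0.04,"ax": 0,"ay": 0,"az": 0,"grip": 255},{"tx": 0,"ty": 0,"tz": 0.02,"ax": 0,"ay": 0,"az": 0,"grip": 255},{"tx": 0,"ty": 0,"tz": 0,"ax": 0,"ay": 0,"az": 0,"grip": 255},{"tx": 0,"ty": 0,"tz": 0,"ax": 0,"ay": 0,"az": 0,"grip": 255},{"tx": 0,"ty": 0,"tz": 0,"ax": 0,"ay": 0,"az": 0,"grip": 0},{"tx": 0,"ty": 0,"tz": 0,"ax": 0,"ay": 0,"az": 0,"grip": 0},{"tx": 0,"ty": 0,"tz": 0,"ax": 0,"ay": 0,"az": 0,"grip": 0},{"tx": 0,"ty": 0,"tz": 0,"ax": 0,"ay": 0,"az": 0,"grip": 0},{"tx": 0,"ty": 0,"tz": -0.25,"ax": 0,"ay": 0,"az": 0,"grip": 0},{"tx": 0,"ty": 0,"tz": -0.25,"ax": 0,"ay": 0,"az": 0,"grip": 0},{"tx": 0,"ty": 0,"tz": -0.3,"ax": 0,"ay": 0,"az": 0,"grip": 0},{"tx": 0,"ty": 0,"tz": 0,"ax": 0,"ay": 0,"az": 0,"grip": 0}])

```text
time: 28.4
ee_pos: [641.7, 49.1, 341.1]
eef_rot: [3.133, 0.0, 1.547]
wrist_force: [1.1, 0.5, -0.5]
gripper_width: 0.995
grasp_force: 0.0
```

Emit:
step_arm(motion=[{"tx": -0.213,"ty": -0.087,"tz": 0,"ax": 0,"ay": 0,"az": 0,"grip": 0},{"tx": -0.213,"ty": -0.087,"tz": 0,"ax": 0,"ay": 0,"az": 0,"grip": 0},{"tx": -0.213,"ty": -0.087,"tz": 0,"ax": 0,"ay": 0,"az": 0,"grip": 0},{"tx": -0.213,"ty": -0.087,"tz": 0,"ax": 0,"ay": 0,"az": 0,"grip": 0},{"tx": -0.213,"ty": -0.087,"tz": 0,"ax": 0,"ay": 0,"az": 0,"grip": 0},{"tx": -0.213,"ty": -0.087,"tz": 0,"ax": 0,"ay": 0,"az": 0,"grip": 0},{"tx": 0,"ty": 0,"tz": 0,"ax": 0,"ay": 0,"az": 0,"grip": 0},{"tx": 0,"ty": 0,"tz": 0,"ax": 0,"ay": 0,"az": 0,"grip": 0}])

```text
time: 29.4
ee_pos: [558.2, -140.4, 336.0]
eef_rot: [-3.141, -0.001, 1.546]
wrist_force: [0.1, -0.3, -0.2]
gripper_width: 1.002
grasp_force: 0.0
```

```bash
python3 - <<'E'
from h import *
import pickle
s=telemetry.state();print(s["ee_pos"],s["eef_rot"],s["joint_positions"][5])
c=cams.calibration("wrist");pickle.dump(c,open("w8.pkl","wb"));w=cams.read_camera("wrist");cv2.imwrite("pics/w8.png",w)
E
```

```text
[ 558.17468519 -140.37190373  336.02660232] [-3.14088176e+00 -7.81778576e-04  1.54648686e+00] -0.35552731871982896
```

View pics/w8.png

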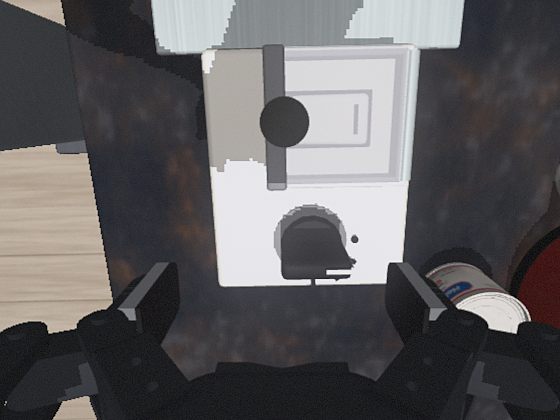

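The ball is at (285,122), radius 24; knob skirt centre at about (310,240), off dot (354,239), bar top's pointer line (338,272); box right corners (219,286), (404,285); rocker outline spans (285,91)-(371,145).

```bash
python3 - <<'E'
from h import *
import pickle
c=pickle.load(open("w8.pkl","rb"));f=lambda u,v,z:ray("",u,v,z,c)
print("ball",f(285,122,105),"skirt",f(310,240,55),"dot",f(354,239,45),"bar top ends",f(282,277,93),f(352,277,93),"mid",f(338,272,93))
p=f(219,286,45);q=f(404,285,45);print("box",p,q,"mark 1.5ish",f(313,283,45))
print("rocker",f(284,118,58),f(371,118,58),"plate right edge",f(158,53,22),f(462,47,22))
w=cv2.imread("pics/w8.png");cv2.imwrite("pics/c8.png",np.hstack([crop("",w,260,190,110,110,3.6),crop("",w,250,80,110,110,3.6)]))
E
```

```text
ball [561.6 -78.3 105. ] skirt [ 579.3 -167.9   55. ] dot [ 615.2 -171.7   45. ] bar top ends [ 557.4 -179.6   93. ] [ 604.5 -180.8   93. ] mid [ 595.  -176.9   93. ]
box [ 504.3 -210.5   45. ] [ 657.9 -213.3   45. ] mark 1.5ish [ 582.4 -209.7   45. ]
rocker [561.4 -76.6  58. ] [621.5 -78.1  58. ] plate right edge [467.4 -27.2  22. ] [696.6 -28.7  22. ]
```

View pics/c8.png

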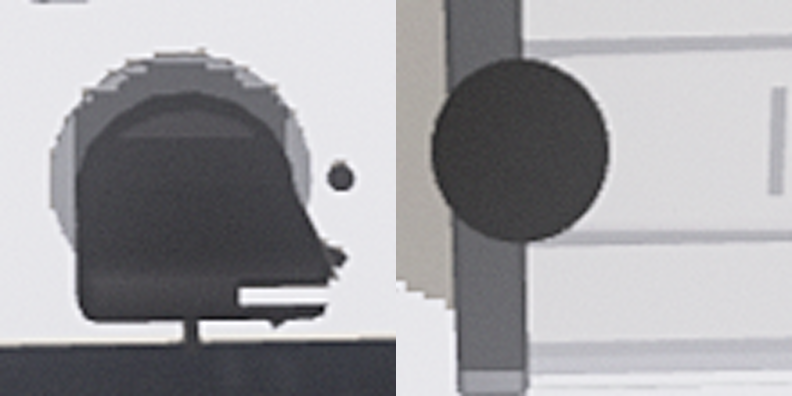

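Crop: bar top spans full-image x 281–352, rows 266–279; ball centre (285,122). The knob sits on its spring gap, so its axis is about (580,-171.5) with the grip at z≈94.

```bash
python3 - <<'E'
from h import *
go([580,-171.5,300],3.127)
E
```

```text
shift 1 x [-0.2066  0.1494  0.2408]
turn az 10 x 0.1041 j6 -0.35563289385499514
```

Emit:
step_arm(motion=[{"tx": -0.104,"ty": 0.075,"tz": 0.12,"ax": 0,"ay": 0,"az": 0,"grip": 0},{"tx": -0.104,"ty": 0.075,"tz": 0.12,"ax": 0,"ay": 0,"az": 0,"grip": 0},{"tx": 0,"ty": 0,"tz": 0,"ax": 0,"ay": 0,"az": -0.1054,"grip": 0},{"tx": 0,"ty": 0,"tz": 0,"ax": 0,"ay": 0,"az": -0.1054,"grip": 0},{"tx": 0,"ty": 0,"tz": 0,"ax": 0,"ay": 0,"az": -0.1054,"grip": 0},{"tx": 0,"ty": 0,"tz": 0,"ax": 0,"ay": 0,"az": -0.1054,"grip": 0},{"tx": 0,"ty": 0,"tz": 0,"ax": 0,"ay": 0,"az": -0.1054,"grip": 0},{"tx": 0,"ty": 0,"tz": 0,"ax": 0,"ay": 0,"az": -0.1054,"grip": 0},{"tx": 0,"ty": 0,"tz": 0,"ax": 0,"ay": 0,"az": -0.1054,"grip": 0},{"tx": 0,"ty": 0,"tz": 0,"ax": 0,"ay": 0,"az": -0.1054,"grip": 0},{"tx": 0,"ty": 0,"tz": 0,"ax": 0,"ay": 0,"az": -0.1054,"grip": 0},{"tx": 0,"ty": 0,"tz": 0,"ax": 0,"ay": 0,"az": -0.1054,"grip": 0},{"tx": 0,"ty": 0,"tz": 0,"ax": 0,"ay": 0,"az": 0,"grip": 0},{"tx": 0,"ty": 0,"tz": 0,"ax": 0,"ay": 0,"az": 0,"grip": 0}])

```text
time: 31.2
ee_pos: [580.1, -171.8, 300.4]
eef_rot: [3.141, -0.0, 3.126]
wrist_force: [-0.2, 0.9, 0.2]
gripper_width: 1.002
grasp_force: 0.0
```

```bash
python3 - <<'E'
from h import *
import pickle
go([580,-171.5,247],3.127)
c=cams.calibration("wrist");pickle.dump(c,open("w9.pkl","wb"));w=cams.read_camera("wrist");cv2.imwrite("pics/w9.png",w)
E
```

```text
shift 2 x [0.0004 0.0008 0.1781]
turn az 1 x -0.0009 j6 -1.9695258599735963
```

View pics/w9.png

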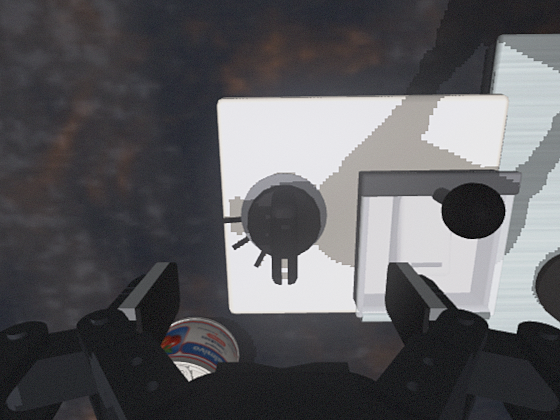

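The bar is centred at column 285 (lines up within 3 mm), pointer towards the off side at (285,280); the ball sits at (473,210). Shifting 2 mm and gripping.

Emit:
step_arm(motion=[{"tx": 0,"ty": 0.007,"tz": 0.178,"ax": 0,"ay": 0,"az": 0,"grip": 0},{"tx": 0,"ty": 0.007,"tz": 0.178,"ax": 0,"ay": 0,"az": 0,"grip": 0},{"tx": 0,"ty": 0,"tz": 0,"ax": 0,"ay": 0,"az": 0,"grip": 0},{"tx": 0,"ty": 0,"tz": 0,"ax": 0,"ay": 0,"az": 0,"grip": 255},{"tx": 0,"ty": 0,"tz": 0,"ax": 0,"ay": 0,"az": 0,"grip": 255},{"tx": 0,"ty": 0,"tz": 0,"ax": 0,"ay": 0,"az": 0,"grip": 255},{"tx": 0,"ty": 0,"tz": 0,"ax": 0,"ay": 0,"az": 0,"grip": 255},{"tx": 0,"ty": 0,"tz": 0,"ax": 0,"ay": 0,"az": 0,"grip": 255},{"tx": 0,"ty": 0,"tz": 0,"ax": 0,"ay": 0,"az": 0,"grip": 255},{"tx": 0,"ty": 0,"tz": 0,"ax": 0,"ay": 0,"az": 0,"grip": 255},{"tx": 0,"ty": 0,"tz": 0,"ax": 0,"ay": 0,"az": 0,"grip": 255},{"tx": 0,"ty": 0,"tz": 0,"ax": 0,"ay": 0,"az": 0,"grip": 255}], force=60)

```text
time: 32.75
ee_pos: [580.0, -170.5, 247.3]
eef_rot: [-3.141, 0.001, 3.128]
wrist_force: [-0.2, -3.4, 1.8]
gripper_width: 0.151
grasp_force: 61.5
```

Emit:
step_arm(motion=[{"tx": 0,"ty": 0,"tz": 0.03,"ax": 0,"ay": 0,"az": 0,"grip": 255},{"tx": 0,"ty": 0,"tz": 0.025,"ax": 0,"ay": 0,"az": 0,"grip": 255},{"tx": 0,"ty": 0,"tz": 0,"ax": 0,"ay": 0,"az": 0,"grip": 255},{"tx": 0,"ty": 0,"tz": 0,"ax": 0,"ay": 0,"az": 0,"grip": 255},{"tx": 0,"ty": 0,"tz": 0,"ax": 0,"ay": 0,"az": 0,"grip": 255}])

```text
time: 33.38
ee_pos: [580.0, -170.5, 239.8]
eef_rot: [-3.141, 0.001, 3.128]
wrist_force: [-2.3, -3.0, 9.9]
gripper_width: 0.154
grasp_force: 62.5
```

Emit:
step_arm(motion=[{"tx": 0,"ty": 0,"tz": 0,"ax": 0,"ay": 0,"az": 0.0667,"grip": 255},{"tx": 0,"ty": 0,"tz": 0,"ax": 0,"ay": 0,"az": 0.0667,"grip": 255},{"tx": 0,"ty": 0,"tz": 0,"ax": 0,"ay": 0,"az": 0.0667,"grip": 255},{"tx": 0,"ty": 0,"tz": 0,"ax": 0,"ay": 0,"az": 0.0667,"grip": 255},{"tx": 0,"ty": 0,"tz": 0,"ax": 0,"ay": 0,"az": 0.0667,"grip": 255},{"tx": 0,"ty": 0,"tz": 0,"ax": 0,"ay": 0,"az": 0.0667,"grip": 255},{"tx": 0,"ty": 0,"tz": 0,"ax": 0,"ay": 0,"az": 0.0667,"grip": 255},{"tx": 0,"ty": 0,"tz": 0,"ax": 0,"ay": 0,"az": 0.0667,"grip": 255},{"tx": 0,"ty": 0,"tz": 0,"ax": 0,"ay": 0,"az": 0.0667,"grip": 255},{"tx": 0,"ty": 0,"tz": 0,"ax": 0,"ay": 0,"az": 0.0667,"grip": 255},{"tx": 0,"ty": 0,"tz": 0,"ax": 0,"ay": 0,"az": 0,"grip": 255},{"tx": 0,"ty": 0,"tz": 0,"ax": 0,"ay": 0,"az": 0,"grip": 255},{"tx": 0,"ty": 0,"tz": 0,"ax": 0,"ay": 0,"az": 0,"grip": 255}])

```text
time: 35.0
ee_pos: [579.8, -170.9, 239.8]
eef_rot: [-3.141, 0.001, 2.127]
wrist_force: [-3.4, -4.3, 10.1]
gripper_width: 0.154
grasp_force: 62.7
```

Emit:
step_arm(motion=[{"tx": 0,"ty": 0,"tz": -0.03,"ax": 0,"ay": 0,"az": 0,"grip": 255},{"tx": 0,"ty": 0,"tz": -0.025,"ax": 0,"ay": 0,"az": 0,"grip": 255},{"tx": 0,"ty": 0,"tz": 0,"ax": 0,"ay": 0,"az": 0,"grip": 255},{"tx": 0,"ty": 0,"tz": 0,"ax": 0,"ay": 0,"az": 0,"grip": 0},{"tx": 0,"ty": 0,"tz": 0,"ax": 0,"ay": 0,"az": 0,"grip": 0},{"tx": 0,"ty": 0,"tz": 0,"ax": 0,"ay": 0,"az": 0,"grip": 0},{"tx": 0,"ty": 0,"tz": 0,"ax": 0,"ay": 0,"az": 0,"grip": 0},{"tx": 0,"ty": 0,"tz": 0,"ax": 0,"ay": 0,"az": 0,"grip": 0},{"tx": 0,"ty": 0,"tz": 0,"ax": 0,"ay": 0,"az": 0,"grip": 0},{"tx": 0,"ty": 0,"tz": -0.2,"ax": 0,"ay": 0,"az": 0,"grip": 0},{"tx": 0,"ty": 0,"tz": -0.25,"ax": 0,"ay": 0,"az": 0,"grip": 0},{"tx": 0,"ty": 0,"tz": 0,"ax": 0,"ay": 0,"az": 0,"grip": 0},{"tx": 0,"ty": 0,"tz": 0,"ax": 0,"ay": 0,"az": 0,"grip": 0}])

```text
time: 36.62
ee_pos: [579.6, -170.2, 314.1]
eef_rot: [-3.141, -0.001, 2.127]
wrist_force: [0.5, 0.4, 0.2]
gripper_width: 1.0
grasp_force: 0.0
```

```bash
python3 - <<'E'
from h import *
import pickle
s=telemetry.state();print(s["ee_pos"],s["eef_rot"])
c=cams.calibration("wrist");w=cams.read_camera("wrist");cv2.imwrite("pics/w10.png",w);pickle.dump(c,open("w10.pkl","wb"))
print("cx",c["cx"],c["cy"])
# rectify horizontal plane z=102 (bar top) 1 px=0.5mm, world x up, y left around knob
def warp(z,w=w,x0=580,y0=-170,S=60):
    src=np.float32([proj("",[x0+a*S,y0+b*S,z],c) for a,b in((1,1),(1,-1),(-1,-1),(-1,1))])
    return cv2.warpPerspective(w,cv2.getPerspectiveTransform(src,np.float32([[0,0],[240,0],[240,240],[0,240]])),(240,240))
t=warp(102);g=cv2.cvtColor(t,cv2.COLOR_BGR2GRAY)
cv2.imwrite("pics/rect.png",np.hstack([t,warp(45)]))
# white line on dark: white comps fully surrounded-ish
wh=(g>170).astype(np.uint8);n,l,st,ce=cv2.connectedComponentsWithStats(wh)
for i in range(1,n):
    if 10<st[i][4]<2500: print(st[i],(580-(ce[i][1]-120)/2).round(1),(-170-(ce[i][0]-120)/2).round(1))
E
```

```text
[ 579.64104194 -170.21456745  314.14201883] [-3.14117617e+00 -7.76588531e-04  2.12731283e+00]
cx 282.01400702791057 208.79163642760275
[133  94  31  22 209] 587.8 -184.1
[140 117  16  15 152] 577.2 -184.5
[ 41 139   5   9  14] 568.0 -131.9
[ 78 230   7   5  12] 523.8 -150.7
```

```bash
python3 - <<'E'
from h import *
import pickle
print("jar",ray("scene",321,201,0),"jar top",ray("scene",321,179,80),"box",ray("scene",310,190,0),"kettle base",ray("scene",350,213,0),"left edge",ray("scene",331,195,60))
c=pickle.load(open("w9.pkl","rb"));print("ball w9",ray("",473,210,105,c))
c=pickle.load(open("w10.pkl","rb"))
w=cv2.imread("pics/w10.png");print("pred",proj("",[561.6,-78.3,105],c))
g=cv2.cvtColor(w,cv2.COLOR_BGR2GRAY);u,v=proj("",[561.6,-78.3,105],c).astype(int)
cv2.imwrite("pics/k.png",w)
h=cv2.HoughCircles(cv2.medianBlur(g,3),cv2.HOUGH_GRADIENT,1,40,param1=120,param2=18,minRadius=18,maxRadius=40);print(h)
go([561.5,-78,300],3.127)
E
```

```text
jar [ 826.8 -140.     0. ] jar top [ 856.5 -117.6   80. ] box [867.5 -61.    0. ] kettle base [ 823.2 -272.3    0. ] left edge [ 809.  -192.9   60. ]
ball w9 [560.8 -77.6 105. ]
pred [351.2  68.3]
[[[281.5 217.5  35. ]
  [363.5 349.5  39.4]
  [345.5  64.5  34.4]
  [385.5 113.5  32.7]
  [544.5 311.5  39.4]]]
shift 2 x [0.2926 0.1111 0.0456]
turn az 7 x -0.0952 j6 -0.9689858000497159
```

Emit:
step_arm(motion=[{"tx": 0.293,"ty": 0.111,"tz": 0,"ax": 0,"ay": 0,"az": 0,"grip": 0},{"tx": 0.293,"ty": 0.111,"tz": 0,"ax": 0,"ay": 0,"az": 0,"grip": 0},{"tx": 0,"ty": 0,"tz": 0,"ax": 0,"ay": 0,"az": -0.0952,"grip": 0},{"tx": 0,"ty": 0,"tz": 0,"ax": 0,"ay": 0,"az": -0.0952,"grip": 0},{"tx": 0,"ty": 0,"tz": 0,"ax": 0,"ay": 0,"az": -0.0952,"grip": 0},{"tx": 0,"ty": 0,"tz": 0,"ax": 0,"ay": 0,"az": -0.0952,"grip": 0},{"tx": 0,"ty": 0,"tz": 0,"ax": 0,"ay": 0,"az": -0.0952,"grip": 0},{"tx": 0,"ty": 0,"tz": 0,"ax": 0,"ay": 0,"az": -0.0952,"grip": 0},{"tx": 0,"ty": 0,"tz": 0,"ax": 0,"ay": 0,"az": -0.0952,"grip": 0},{"tx": 0,"ty": 0,"tz": 0,"ax": 0,"ay": 0,"az": 0,"grip": 0},{"tx": 0,"ty": 0,"tz": 0,"ax": 0,"ay": 0,"az": 0,"grip": 0}])

```text
time: 38.05
ee_pos: [561.6, -78.1, 314.0]
eef_rot: [3.141, -0.001, 3.124]
wrist_force: [-0.7, -0.0, 0.6]
gripper_width: 0.998
grasp_force: 0.0
```

```bash
python3 - <<'E'
from h import *
go([561.2,-78,260],3.127)
c=cams.calibration("wrist");w=cams.read_camera("wrist");cv2.imwrite("pics/w11.png",w)
g=cv2.cvtColor(w,cv2.COLOR_BGR2GRAY)
u,v=proj("",[561.2,-78,105],c);print("pred",u,v)
h=cv2.HoughCircles(cv2.medianBlur(g,3),cv2.HOUGH_GRADIENT,1,40,param1=120,param2=18,minRadius=18,maxRadius=45)[0]
for x in h:
    if np.hypot(x[0]-u,x[1]-v)<40: print(x,ray("",x[0],x[1],105,c))
E
```

```text
shift 2 x [0.0012 0.0002 0.1799]
turn az 1 x -0.0019 j6 -1.8266587200591904
pred 283.1 239.6
[283.5 239.5  25.7] [561.2 -77.8 105. ]
```

Emit:
step_arm(motion=[{"tx": 0,"ty": 0,"tz": 0.2,"ax": 0,"ay": 0,"az": 0,"grip": 0},{"tx": 0,"ty": 0,"tz": 0.16,"ax": 0,"ay": 0,"az": 0,"grip": 0},{"tx": 0,"ty": 0,"tz": 0,"ax": 0,"ay": 0,"az": 0,"grip": 0},{"tx": 0,"ty": 0,"tz": 0,"ax": 0,"ay": 0,"az": 0,"grip": 255},{"tx": 0,"ty": 0,"tz": 0,"ax": 0,"ay": 0,"az": 0,"grip": 255},{"tx": 0,"ty": 0,"tz": 0,"ax": 0,"ay": 0,"az": 0,"grip": 255},{"tx": 0,"ty": 0,"tz": 0,"ax": 0,"ay": 0,"az": 0,"grip": 255},{"tx": 0,"ty": 0,"tz": 0,"ax": 0,"ay": 0,"az": 0,"grip": 255},{"tx": 0,"ty": 0,"tz": 0,"ax": 0,"ay": 0,"az": 0,"grip": 255},{"tx": 0,"ty": 0,"tz": 0,"ax": 0,"ay": 0,"az": 0,"grip": 255},{"tx": 0,"ty": 0,"tz": 0,"ax": 0,"ay": 0,"az": 0,"grip": 255}], force=25)

```text
time: 39.48
ee_pos: [561.9, -77.8, 261.5]
eef_rot: [3.141, 0.001, 3.127]
wrist_force: [-0.6, 2.5, 5.4]
gripper_width: 0.309
grasp_force: 24.4
```

```bash
python3 - <<'E'
import numpy as np
t=np.linspace(0,2.15,19);X=-83*np.cos(t)+42*np.sin(t);Z=83*np.sin(t)+42*np.cos(t)
print([( -round(a/150,3), -round(b/150,3)) for a,b in zip(np.diff(X),np.diff(Z))]) # tx (tool x=-X), tz
E
```

```text
[(np.float64(-0.037), np.float64(-0.064)), (np.float64(-0.045), np.float64(-0.059)), (np.float64(-0.051), np.float64(-0.053)), (np.float64(-0.057), np.float64(-0.047)), (np.float64(-0.063), np.float64(-0.04)), (np.float64(-0.067), np.float64(-0.032)), (np.float64(-0.07), np.float64(-0.024)), (np.float64(-0.072), np.float64(-0.015)), (np.float64(-0.074), np.float64(-0.006)), (np.float64(-0.074), np.float64(0.002)), (np.float64(-0.073), np.float64(0.011)), (np.float64(-0.071), np.float64(0.02)), (np.float64(-0.068), np.float64(0.028)), (np.float64(-0.065), np.float64(0.036)), (np.float64(-0.06), np.float64(0.044)), (np.float64(-0.054), np.float64(0.05)), (np.float64(-0.048), np.float64(0.057)), (np.float64(-0.041), np.float64(0.062))]
```

Emit:
step_arm(motion=[{"tx": -0.037,"ty": 0,"tz": -0.064,"ax": 0,"ay": 0,"az": 0,"grip": 255},{"tx": -0.045,"ty": 0,"tz": -0.059,"ax": 0,"ay": 0,"az": 0,"grip": 255},{"tx": -0.051,"ty": 0,"tz": -0.053,"ax": 0,"ay": 0,"az": 0,"grip": 255},{"tx": -0.057,"ty": 0,"tz": -0.047,"ax": 0,"ay": 0,"az": 0,"grip": 255},{"tx": -0.063,"ty": 0,"tz": -0.04,"ax": 0,"ay": 0,"az": 0,"grip": 255},{"tx": -0.067,"ty": 0,"tz": -0.032,"ax": 0,"ay": 0,"az": 0,"grip": 255},{"tx": -0.07,"ty": 0,"tz": -0.024,"ax": 0,"ay": 0,"az": 0,"grip": 255},{"tx": -0.072,"ty": 0,"tz": -0.015,"ax": 0,"ay": 0,"az": 0,"grip": 255},{"tx": -0.074,"ty": 0,"tz": -0.006,"ax": 0,"ay": 0,"az": 0,"grip": 255}])

```text
time: 40.6
ee_pos: [642.8, -78.5, 312.3]
eef_rot: [3.14, -0.0, 3.127]
wrist_force: [-1.9, 6.6, 0.1]
gripper_width: 0.308
grasp_force: 25.3
```

Emit:
step_arm(motion=[{"tx": -0.074,"ty": 0,"tz": 0.002,"ax": 0,"ay": 0,"az": 0,"grip": 255},{"tx": -0.073,"ty": 0,"tz": 0.011,"ax": 0,"ay": 0,"az": 0,"grip": 255},{"tx": -0.071,"ty": 0,"tz": 0.02,"ax": 0,"ay": 0,"az": 0,"grip": 255},{"tx": -0.068,"ty": 0,"tz": 0.028,"ax": 0,"ay": 0,"az": 0,"grip": 255},{"tx": -0.065,"ty": 0,"tz": 0.036,"ax": 0,"ay": 0,"az": 0,"grip": 255},{"tx": -0.06,"ty": 0,"tz": 0.044,"ax": 0,"ay": 0,"az": 0,"grip": 255},{"tx": -0.054,"ty": 0,"tz": 0.05,"ax": 0,"ay": 0,"az": 0,"grip": 255},{"tx": -0.048,"ty": 0,"tz": 0.057,"ax": 0,"ay": 0,"az": 0,"grip": 255},{"tx": -0.041,"ty": 0,"tz": 0.062,"ax": 0,"ay": 0,"az": 0,"grip": 255},{"tx": 0,"ty": 0,"tz": 0,"ax": 0,"ay": 0,"az": 0,"grip": 255}])

```text
time: 41.85
ee_pos: [729.4, -78.9, 270.4]
eef_rot: [3.141, 0.019, 3.128]
wrist_force: [14.8, 9.1, 9.1]
gripper_width: 0.235
grasp_force: 24.1
```

Emit:
step_arm(motion=[{"tx": 0,"ty": 0,"tz": 0,"ax": 0,"ay": 0,"az": 0,"grip": 0},{"tx": 0,"ty": 0,"tz": 0,"ax": 0,"ay": 0,"az": 0,"grip": 0},{"tx": 0,"ty": 0,"tz": 0,"ax": 0,"ay": 0,"az": 0,"grip": 0},{"tx": 0,"ty": 0,"tz": 0,"ax": 0,"ay": 0,"az": 0,"grip": 0},{"tx": 0,"ty": 0,"tz": 0,"ax": 0,"ay": 0,"az": 0,"grip": 0}])

```text
time: 42.48
ee_pos: [725.2, -80.7, 265.1]
eef_rot: [3.142, -0.0, 3.127]
wrist_force: [0.4, -0.6, -0.2]
gripper_width: 1.002
grasp_force: 0.0
```

```bash
python3 - <<'E'
from h import *
import pickle
s=telemetry.state();print(s["ee_pos"],s["eef_rot"],s["wrist_force"])
c=cams.calibration("wrist");w=cams.read_camera("wrist");pickle.dump(c,open("w12.pkl","wb"));cv2.imwrite("pics/w12.png",w)
g=cv2.cvtColor(w,cv2.COLOR_BGR2GRAY)
h=cv2.HoughCircles(cv2.medianBlur(g,3),cv2.HOUGH_GRADIENT,1,30,param1=120,param2=18,minRadius=18,maxRadius=55)
print(h)
for t in(1.5,1.7,1.9,2.0,2.1,2.2):
    b=[644.5-83*np.cos(t)+42*np.sin(t),-78,63+83*np.sin(t)+42*np.cos(t)];print(t,np.round(b),proj("",b,c),"scene",proj("scene",b))
cv2.imwrite("pics/scene12.png",cams.read_camera("scene"))
E
```

```text
[725.20129933 -80.68493609 265.08035951] [ 3.14157774e+00 -2.38458869e-04  3.12667332e+00] [ 0.41019036 -0.55103257 -0.20242056]
[[[288.5 280.5  40. ]
  [220.5 349.5  39.9]
  [ 46.5 216.5  46.5]
  [508.5  71.5  42.2]
  [  8.5 225.5  49.9]
  [  3.5 259.5  34.3]
  [129.5 254.5  47.8]
  [ 53.5 165.5  19.5]]]
1.5 [681. -78. 149.] [292.2 203.3] scene [286.4 180.9]
1.7 [697. -78. 140.] [291.8 249.8] scene [289.1 180.9]
1.9 [711. -78. 128.] [291.1 275.7] scene [291.3 182. ]
2.0 [717. -78. 121.] [290.8 282.6] scene [292.3 182.8]
2.1 [723. -78. 113.] [290.4 286.1] scene [293.2 183.9]
2.2 [727. -78. 105.] [290.1 286.9] scene [293.9 185.1]
```

Numerically the guard stands at about 1.97 rad (ball seen at (288,280), radius 40).

Emit:
step_arm(motion=[{"tx": 0,"ty": 0,"tz": -0.15,"ax": 0,"ay": 0,"az": 0,"grip": 0},{"tx": 0,"ty": 0,"tz": -0.25,"ax": 0,"ay": 0,"az": 0,"grip": 0},{"tx": 0,"ty": 0,"tz": -0.2,"ax": 0,"ay": 0,"az": 0,"grip": 0},{"tx": 0.253,"ty": 0.006,"tz": 0,"ax": 0,"ay": 0,"az": 0,"grip": 255},{"tx": 0.253,"ty": 0.006,"tz": 0,"ax": 0,"ay": 0,"az": 0,"grip": 255},{"tx": 0.253,"ty": 0.006,"tz": 0,"ax": 0,"ay": 0,"az": 0,"grip": 255},{"tx": 0,"ty": 0,"tz": 0,"ax": 0,"ay": 0,"az": 0,"grip": 255},{"tx": 0,"ty": 0,"tz": 0,"ax": 0,"ay": 0,"az": 0,"grip": 255},{"tx": 0,"ty": 0,"tz": 0,"ax": 0,"ay": 0,"az": 0,"grip": 255},{"tx": 0,"ty": 0,"tz": 0,"ax": 0,"ay": 0,"az": 0,"grip": 255}])

```text
time: 43.82
ee_pos: [612.1, -76.2, 354.8]
eef_rot: [3.141, 0.0, 3.127]
wrist_force: [-0.8, -0.5, 0.4]
gripper_width: -0.001
grasp_force: 0.0
```

```bash
python3 - <<'E'
from h import *
import pickle
c=cams.calibration("wrist");w=cams.read_camera("wrist");pickle.dump(c,open("w13.pkl","wb"));cv2.imwrite("pics/w13.png",w)
s=cams.read_camera("scene");cv2.imwrite("pics/scene13.png",s)
go([611,-78,240],3.127)
print("far end",proj("",[611.5,-78,61],c))
cv2.imwrite("pics/v13.png",np.hstack([cv2.resize(w,(480,360)),crop("",s,220,150,128,144,2.5)]))
E
```

```text
shift 3 x [ 0.0018 -0.0042  0.2552]
turn az 1 x 0.0 j6 -1.8043143282690342
far end [280.4 201. ]
```

View pics/v13.png

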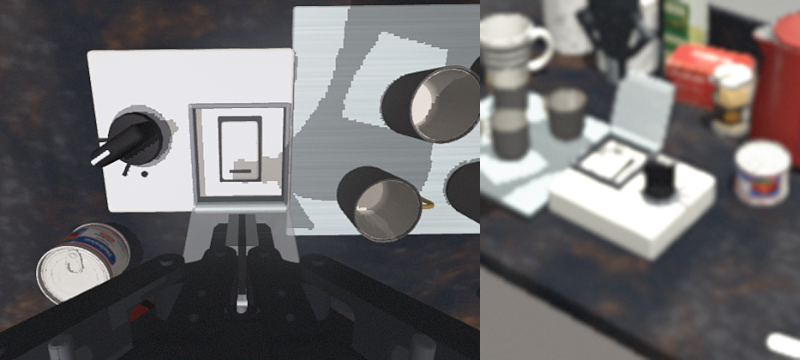

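Guard is up, rocker's far end in the well is at about (240,172), the knob pointer lies between the outer strokes (on the middle mark), and the cups stand on the plate.

Emit:
step_arm(motion=[{"tx": 0.002,"ty": -0.004,"tz": 0.255,"ax": 0,"ay": 0,"az": 0,"grip": 255},{"tx": 0.002,"ty": -0.004,"tz": 0.255,"ax": 0,"ay": 0,"az": 0,"grip": 255},{"tx": 0.002,"ty": -0.004,"tz": 0.24,"ax": 0,"ay": 0,"az": 0,"grip": 255},{"tx": 0,"ty": 0,"tz": 0.03,"ax": 0,"ay": 0,"az": 0,"grip": 255},{"tx": 0,"ty": 0,"tz": 0.03,"ax": 0,"ay": 0,"az": 0,"grip": 255},{"tx": 0,"ty": 0,"tz": 0.03,"ax": 0,"ay": 0,"az": 0,"grip": 255},{"tx": 0,"ty": 0,"tz": 0.01,"ax": 0,"ay": 0,"az": 0,"grip": 255},{"tx": 0,"ty": 0,"tz": 0,"ax": 0,"ay": 0,"az": 0,"grip": 255},{"tx": 0,"ty": 0,"tz": 0,"ax": 0,"ay": 0,"az": 0,"grip": 255}])

```text
time: 45.05
ee_pos: [611.6, -77.9, 229.4]
eef_rot: [-3.141, 0.005, 3.127]
wrist_force: [4.4, 1.5, 5.1]
gripper_width: 0.001
grasp_force: 3.2
```

Emit:
step_arm(motion=[{"tx": 0,"ty": 0,"tz": 0.015,"ax": 0,"ay": 0,"az": 0,"grip": 255},{"tx": 0,"ty": 0,"tz": 0.015,"ax": 0,"ay": 0,"az": 0,"grip": 255},{"tx": 0,"ty": 0,"tz": 0,"ax": 0,"ay": 0,"az": 0,"grip": 255},{"tx": 0,"ty": 0,"tz": 0,"ax": 0,"ay": 0,"az": 0,"grip": 255}])

```text
time: 45.55
ee_pos: [611.8, -77.9, 227.2]
eef_rot: [-3.14, 0.007, 3.127]
wrist_force: [-0.0, 2.8, 19.8]
gripper_width: 0.001
grasp_force: 10.0
```

Emit:
step_arm(motion=[{"tx": 0,"ty": 0,"tz": -0.2,"ax": 0,"ay": 0,"az": 0,"grip": 255},{"tx": 0,"ty": 0,"tz": -0.3,"ax": 0,"ay": 0,"az": 0,"grip": 255},{"tx": 0,"ty": 0,"tz": -0.35,"ax": 0,"ay": 0,"az": 0,"grip": 255},{"tx": 0,"ty": 0,"tz": 0,"ax": 0,"ay": 0,"az": 0,"grip": 0},{"tx": -0.23,"ty": 0,"tz": 0,"ax": 0,"ay": 0,"az": 0,"grip": 0},{"tx": -0.23,"ty": 0,"tz": 0,"ax": 0,"ay": 0,"az": 0,"grip": 0},{"tx": -0.23,"ty": 0,"tz": 0,"ax": 0,"ay": 0,"az": 0,"grip": 0},{"tx": 0,"ty": 0,"tz": 0,"ax": 0,"ay": 0,"az": 0,"grip": 0},{"tx": 0,"ty": 0,"tz": 0,"ax": 0,"ay": 0,"az": 0,"grip": 0},{"tx": 0,"ty": 0,"tz": 0,"ax": 0,"ay": 0,"az": 0,"grip": 0}])

```text
time: 46.8
ee_pos: [713.3, -79.5, 350.7]
eef_rot: [3.141, -0.001, 3.127]
wrist_force: [-0.3, -0.2, -1.0]
gripper_width: 0.996
grasp_force: 0.0
```

```bash
python3 - <<'E'
from h import *
s=telemetry.state();print(s["ee_pos"])
c=cams.calibration("wrist");w=cams.read_camera("wrist");cv2.imwrite("pics/w14.png",w)
g=cv2.cvtColor(w,cv2.COLOR_BGR2GRAY)
h=cv2.HoughCircles(cv2.medianBlur(g,3),cv2.HOUGH_GRADIENT,1,30,param1=120,param2=15,minRadius=18,maxRadius=35)
if h is not None: print([x.tolist() for x in h[0] if 220<x[0]<350])
for t in(1.8,1.9,2.0,2.1,2.2):
    b=[644.5-83*np.cos(t)+42*np.sin(t),-78,63+83*np.sin(t)+42*np.cos(t)];print(t,np.round(b),proj("",b,c))
E
```

```text
[713.25771755 -79.46718404 350.70569673]
[[283.5, 231.5, 23.5], [233.5, 305.5, 31.100000381469727], [226.5, 335.5, 33.29999923706055], [242.5, 88.5, 28.799999237060547], [238.5, 138.5, 28.399999618530273], [319.5, 330.5, 18.600000381469727]]
1.8 [704. -78. 134.] [285.4 220.5]
1.9 [711. -78. 128.] [285.5 228.4]
2.0 [717. -78. 121.] [285.5 234.4]
2.1 [723. -78. 113.] [285.5 238.4]
2.2 [727. -78. 105.] [285.4 240.8]
```

Emit:
step_arm(motion=[{"tx": -0.003,"ty": 0.005,"tz": 0.25,"ax": 0,"ay": 0,"az": 0,"grip": 0},{"tx": -0.002,"ty": 0,"tz": 0.22,"ax": 0,"ay": 0,"az": 0,"grip": 0},{"tx": 0,"ty": 0,"tz": 0,"ax": 0,"ay": 0,"az": 0,"grip": 0},{"tx": 0,"ty": 0,"tz": 0,"ax": 0,"ay": 0,"az": 0,"grip": 255},{"tx": 0,"ty": 0,"tz": 0,"ax": 0,"ay": 0,"az": 0,"grip": 255},{"tx": 0,"ty": 0,"tz": 0,"ax": 0,"ay": 0,"az": 0,"grip": 255},{"tx": 0,"ty": 0,"tz": 0,"ax": 0,"ay": 0,"az": 0,"grip": 255},{"tx": 0,"ty": 0,"tz": 0,"ax": 0,"ay": 0,"az": 0,"grip": 255},{"tx": 0,"ty": 0,"tz": 0,"ax": 0,"ay": 0,"az": 0,"grip": 255},{"tx": 0,"ty": 0,"tz": 0,"ax": 0,"ay": 0,"az": 0,"grip": 255}], force=20)

```text
time: 48.1
ee_pos: [715.2, -78.3, 281.0]
eef_rot: [3.141, 0.003, 3.127]
wrist_force: [4.7, 3.6, 5.6]
gripper_width: 0.311
grasp_force: 19.7
```

```bash
python3 - <<'E'
import numpy as np
t=np.linspace(1.95,0,19);X=-83*np.cos(t)+42*np.sin(t);Z=83*np.sin(t)+42*np.cos(t)
print([(-float(round(a/150,3)), -float(round(b/150,3))) for a,b in zip(np.diff(X),np.diff(Z))])
E
```

```text
[(0.047, -0.048), (0.052, -0.042), (0.056, -0.037), (0.06, -0.03), (0.063, -0.024), (0.065, -0.017), (0.066, -0.01), (0.067, -0.002), (0.067, 0.005), (0.066, 0.012), (0.064, 0.019), (0.062, 0.026), (0.059, 0.033), (0.055, 0.039), (0.05, 0.044), (0.045, 0.05), (0.04, 0.054), (0.034, 0.058)]
```

Emit:
step_arm(motion=[{"tx": 0.047,"ty": 0,"tz": -0.048,"ax": 0,"ay": 0,"az": 0,"grip": 255},{"tx": 0.052,"ty": 0,"tz": -0.042,"ax": 0,"ay": 0,"az": 0,"grip": 255},{"tx": 0.056,"ty": 0,"tz": -0.037,"ax": 0,"ay": 0,"az": 0,"grip": 255},{"tx": 0.06,"ty": 0,"tz": -0.03,"ax": 0,"ay": 0,"az": 0,"grip": 255},{"tx": 0.063,"ty": 0,"tz": -0.024,"ax": 0,"ay": 0,"az": 0,"grip": 255},{"tx": 0.065,"ty": 0,"tz": -0.017,"ax": 0,"ay": 0,"az": 0,"grip": 255},{"tx": 0.066,"ty": 0,"tz": -0.01,"ax": 0,"ay": 0,"az": 0,"grip": 255},{"tx": 0.067,"ty": 0,"tz": -0.002,"ax": 0,"ay": 0,"az": 0,"grip": 255},{"tx": 0.067,"ty": 0,"tz": 0.005,"ax": 0,"ay": 0,"az": 0,"grip": 255},{"tx": 0.066,"ty": 0,"tz": 0.012,"ax": 0,"ay": 0,"az": 0,"grip": 255},{"tx": 0.064,"ty": 0,"tz": 0.019,"ax": 0,"ay": 0,"az": 0,"grip": 255}])

```text
time: 49.48
ee_pos: [613.1, -77.6, 306.6]
eef_rot: [-3.141, 0.0, 3.127]
wrist_force: [0.8, 0.1, 4.4]
gripper_width: 0.31
grasp_force: 20.8
```

Emit:
step_arm(motion=[{"tx": 0.062,"ty": 0,"tz": 0.026,"ax": 0,"ay": 0,"az": 0,"grip": 255},{"tx": 0.059,"ty": 0,"tz": 0.033,"ax": 0,"ay": 0,"az": 0,"grip": 255},{"tx": 0.055,"ty": 0,"tz": 0.039,"ax": 0,"ay": 0,"az": 0,"grip": 255},{"tx": 0.05,"ty": 0,"tz": 0.044,"ax": 0,"ay": 0,"az": 0,"grip": 255},{"tx": 0.045,"ty": 0,"tz": 0.05,"ax": 0,"ay": 0,"az": 0,"grip": 255},{"tx": 0.04,"ty": 0,"tz": 0.054,"ax": 0,"ay": 0,"az": 0,"grip": 255},{"tx": 0.034,"ty": 0,"tz": 0.058,"ax": 0,"ay": 0,"az": 0,"grip": 255},{"tx": 0,"ty": 0,"tz": 0,"ax": 0,"ay": 0,"az": 0,"grip": 255},{"tx": 0,"ty": 0,"tz": 0,"ax": 0,"ay": 0,"az": 0,"grip": 255}])

```text
time: 50.6
ee_pos: [561.0, -77.3, 259.5]
eef_rot: [-3.141, -0.003, 3.127]
wrist_force: [-1.3, -6.4, 1.0]
gripper_width: 0.307
grasp_force: 21.8
```

Emit:
step_arm(motion=[{"tx": 0,"ty": 0,"tz": 0.02,"ax": 0,"ay": 0,"az": 0,"grip": 255},{"tx": 0,"ty": 0,"tz": 0.01,"ax": 0,"ay": 0,"az": 0,"grip": 255},{"tx": 0,"ty": 0,"tz": 0,"ax": 0,"ay": 0,"az": 0,"grip": 255},{"tx": 0,"ty": 0,"tz": 0,"ax": 0,"ay": 0,"az": 0,"grip": 255}])

```text
time: 51.1
ee_pos: [560.1, -77.3, 255.0]
eef_rot: [-3.141, -0.007, 3.127]
wrist_force: [-7.8, -7.0, 3.8]
gripper_width: 0.31
grasp_force: 22.1
```

Emit:
step_arm(motion=[{"tx": 0,"ty": 0,"tz": 0,"ax": 0,"ay": 0,"az": 0,"grip": 0},{"tx": 0,"ty": 0,"tz": 0,"ax": 0,"ay": 0,"az": 0,"grip": 0},{"tx": 0,"ty": 0,"tz": 0,"ax": 0,"ay": 0,"az": 0,"grip": 0},{"tx": 0,"ty": 0,"tz": 0,"ax": 0,"ay": 0,"az": 0,"grip": 0},{"tx": 0,"ty": 0,"tz": -0.2,"ax": 0,"ay": 0,"az": 0,"grip": 0},{"tx": 0,"ty": 0,"tz": -0.2,"ax": 0,"ay": 0,"az": 0,"grip": 0},{"tx": 0,"ty": 0,"tz": 0,"ax": 0,"ay": 0,"az": 0,"grip": 255},{"tx": 0,"ty": 0,"tz": 0,"ax": 0,"ay": 0,"az": 0,"grip": 255},{"tx": 0,"ty": 0,"tz": 0,"ax": 0,"ay": 0,"az": 0,"grip": 255},{"tx": 0,"ty": 0,"tz": 0,"ax": 0,"ay": 0,"az": 0,"grip": 255},{"tx": 0,"ty": 0,"tz": 0,"ax": 0,"ay": 0,"az": 0,"grip": 255},{"tx": 0,"ty": 0,"tz": 0,"ax": 0,"ay": 0,"az": 0,"grip": 255}])

```text
time: 52.6
ee_pos: [562.1, -76.4, 316.0]
eef_rot: [3.141, -0.0, 3.127]
wrist_force: [0.4, -0.2, -0.4]
gripper_width: 0.004
grasp_force: 0.0
```

```bash
python3 - <<'E'
from h import *
s=telemetry.state();print(s["ee_pos"])
c=cams.calibration("wrist");w=cams.read_camera("wrist");cv2.imwrite("pics/w15.png",w)
g=cv2.cvtColor(w,cv2.COLOR_BGR2GRAY)
h=cv2.HoughCircles(cv2.medianBlur(g,3),cv2.HOUGH_GRADIENT,1,30,param1=120,param2=15,minRadius=18,maxRadius=35)
if h is not None: print([x.tolist() for x in h[0] if 220<x[0]<350])
for t in(0,.05,.1,.2):
    b=[644.3-83*np.cos(t)+42*np.sin(t),-78,63+83*np.sin(t)+42*np.cos(t)];print(t,np.round(b),proj("",b,c))
go([561.5,-78,300])
E
```

```text
[562.08921405 -76.43265608 316.01400646]
[[280.5, 237.5, 25.399999618530273]]
0 [561. -78. 105.] [280.2 237.4]
0.05 [564. -78. 109.] [280.2 243.8]
0.1 [566. -78. 113.] [280.3 250.7]
0.2 [571. -78. 121.] [280.4 266. ]
shift 1 x [ 0.0039 -0.0105  0.1073]
```

Ball is at (280,237), right where it lies when shut; a gentle press on top to make sure.

Emit:
step_arm(motion=[{"tx": 0.004,"ty": -0.01,"tz": 0.1,"ax": 0,"ay": 0,"az": 0,"grip": 255},{"tx": 0,"ty": 0,"tz": 0.04,"ax": 0,"ay": 0,"az": 0,"grip": 255},{"tx": 0,"ty": 0,"tz": 0.02,"ax": 0,"ay": 0,"az": 0,"grip": 255},{"tx": 0,"ty": 0,"tz": 0.01,"ax": 0,"ay": 0,"az": 0,"grip": 255},{"tx": 0,"ty": 0,"tz": 0,"ax": 0,"ay": 0,"az": 0,"grip": 255},{"tx": 0,"ty": 0,"tz": 0,"ax": 0,"ay": 0,"az": 0,"grip": 255}])

```text
time: 53.4
ee_pos: [560.9, -77.8, 291.9]
eef_rot: [-3.142, -0.001, 3.127]
wrist_force: [-5.6, 0.6, 10.8]
gripper_width: 0.0
grasp_force: 5.8
```

Emit:
step_arm(motion=[{"tx": 0,"ty": 0,"tz": -0.2,"ax": 0,"ay": 0,"az": 0,"grip": 255},{"tx": 0,"ty": 0,"tz": -0.3,"ax": 0,"ay": 0,"az": 0,"grip": 255},{"tx": 0,"ty": 0,"tz": -0.3,"ax": 0,"ay": 0,"az": 0,"grip": 255},{"tx": 0.3,"ty": 0,"tz": 0,"ax": 0,"ay": 0,"az": 0,"grip": 255},{"tx": 0.3,"ty": 0,"tz": 0,"ax": 0,"ay": 0,"az": 0,"grip": 255},{"tx": 0,"ty": 0,"tz": 0,"ax": 0,"ay": 0,"az": 0,"grip": 255},{"tx": 0,"ty": 0,"tz": 0,"ax": 0,"ay": 0,"az": 0,"grip": 255}])

```text
time: 54.28
ee_pos: [472.1, -76.8, 411.1]
eef_rot: [-3.141, 0.002, 3.127]
wrist_force: [0.3, -0.3, -0.5]
gripper_width: -0.004
grasp_force: 0.0
```

```bash
python3 - <<'E'
from h import *
s=cams.read_camera("scene");cv2.imwrite("pics/scene16.png",s)
a=cv2.imread("pics/scene13.png")
d=np.abs(s.astype(int)-a).max(2)
for n,(x,y) in {"A":(640,162),"B":(528,162),"D":(528,48),"C":(641,48)}.items():
    u,v=proj("scene",[x,y,55]).astype(int);r=np.s_[v-14:v+15,u-12:u+13]
    print(n,(u,v),"mean diff",d[r].mean().round(1),"median BGR",np.median(s[r].reshape(-1,3),0))
n,l,st,ce=cv2.connectedComponentsWithStats((d>45).astype(np.uint8))
print([(st[i].tolist()) for i in range(1,n) if st[i][4]>25])
c=cams.calibration("wrist");w=cams.read_camera("wrist");cv2.imwrite("pics/w16.png",w)
g=cv2.cvtColor(w,cv2.COLOR_BGR2GRAY)
h=cv2.HoughCircles(cv2.medianBlur(g,3),cv2.HOUGH_GRADIENT,1,45,param1=120,param2=25,minRadius=22,maxRadius=45)
if h is not None:
    for x in h[0]: print("circle",x.round(),ray("",x[0],x[1],85,c))
E
```

```text
A (np.int64(231), np.int64(186)) mean diff 11.2 median BGR [132. 140. 143.]
B (np.int64(211), np.int64(200)) mean diff 9.9 median BGR [138. 147. 150.]
D (np.int64(234), np.int64(210)) mean diff 27.3 median BGR [181. 190. 185.]
C (np.int64(254), np.int64(196)) mean diff 26.2 median BGR [131. 138. 138.]
[[31, 17, 89, 182, 8175], [114, 22, 14, 7, 43], [111, 26, 10, 45, 129], [130, 27, 25, 14, 189], [134, 38, 60, 61, 2205], [188, 55, 19, 12, 130], [120, 74, 18, 10, 34], [211, 75, 6, 17, 58], [226, 76, 39, 102, 1982], [258, 83, 38, 98, 2254], [102, 84, 32, 53, 858], [218, 85, 10, 4, 30], [228, 84, 7, 13, 55], [190, 95, 9, 8, 28], [205, 94, 25, 12, 182], [228, 127, 16, 6, 57], [231, 136, 12, 6, 51], [55, 151, 21, 42, 556], [272, 180, 27, 29, 550], [58, 194, 17, 23, 137], [236, 197, 54, 26, 482], [62, 206, 11, 7, 27], [202, 208, 21, 11, 85], [218, 213, 15, 11, 91], [83, 214, 12, 3, 27], [93, 214, 16, 19, 128], [229, 225, 14, 11, 101], [57, 230, 9, 19, 39], [48, 238, 11, 18, 98], [114, 268, 19, 14, 50], [79, 281, 8, 19, 50]]
circle [454. 268.  36.] [546.3  80.7  85. ]
circle [510. 234.  28.] [514.5 128.3  85. ]
circle [194. 294.  35.] [ 569.6 -162.    85. ]
circle [498. 328.  34.] [612.1 131.3  85. ]
```

Emit:
step_arm(motion=[{"tx": -0.02,"ty": 0.295,"tz": -0.03,"ax": 0,"ay": 0,"az": 0,"grip": 255},{"tx": -0.02,"ty": 0.295,"tz": -0.03,"ax": 0,"ay": 0,"az": 0,"grip": 255},{"tx": -0.02,"ty": 0.295,"tz": -0.03,"ax": 0,"ay": 0,"az": 0,"grip": 255},{"tx": -0.02,"ty": 0.295,"tz": -0.03,"ax": 0,"ay": 0,"az": 0,"grip": 255},{"tx": 0,"ty": 0,"tz": 0,"ax": 0,"ay": 0,"az": 0,"grip": 255},{"tx": 0,"ty": 0,"tz": 0,"ax": 0,"ay": 0,"az": 0,"grip": 255}])

```text
time: 55.12
ee_pos: [486.6, 100.1, 428.2]
eef_rot: [-3.141, -0.001, 3.128]
wrist_force: [0.0, 0.1, 0.4]
gripper_width: -0.001
grasp_force: 0.0
```

```bash
cat > rims.py <<'E'
from h import *
c=cams.calibration("wrist");w=cams.read_camera("wrist");cv2.imwrite("pics/w17.png",w)
x0,y0,S=580,100,170
src=np.float32([proj("",[x0+a*S,y0+b*S,85],c) for a,b in((1,1),(1,-1),(-1,-1),(-1,1))])
t=cv2.warpPerspective(w,cv2.getPerspectiveTransform(src,np.float32([[0,0],[680,0],[680,680],[0,680]])),(680,680))
cv2.imwrite("pics/r17.png",t)
h=cv2.HoughCircles(cv2.medianBlur(cv2.cvtColor(t,cv2.COLOR_BGR2GRAY),5),cv2.HOUGH_GRADIENT,1,80,param1=100,param2=22,minRadius=54,maxRadius=65)
for u,v,r in h[0]: print("rim",x0+S-v/2,y0+S-u/2,"r",r/2,"px",proj("",[x0+S-v/2,y0+S-u/2,85],c))
E
python3 rims.py
```

```text
rim 529.75 164.25 r 29.45 px [350.6 232.2]
rim 556.25 85.25 r 30.0 px [268.5 258.9]
```

Emit:
step_arm(motion=[{"tx": -0.25,"ty": 0,"tz": 0,"ax": 0,"ay": 0,"az": 0,"grip": 255},{"tx": -0.25,"ty": 0,"tz": 0,"ax": 0,"ay": 0,"az": 0,"grip": 255},{"tx": -0.25,"ty": 0,"tz": 0,"ax": 0,"ay": 0,"az": 0,"grip": 255},{"tx": 0,"ty": 0,"tz": 0,"ax": 0,"ay": 0,"az": 0,"grip": 255},{"tx": 0,"ty": 0,"tz": 0,"ax": 0,"ay": 0,"az": 0,"grip": 255}])

```text
time: 55.8
ee_pos: [598.3, 97.6, 428.2]
eef_rot: [-3.142, -0.001, 3.126]
wrist_force: [0.1, -0.6, -0.6]
gripper_width: 0.0
grasp_force: 0.0
```

```bash
python3 rims.py
```

```text
rim 553.75 85.25 r 29.95 px [268.  140.2]
rim 639.75 162.75 r 28.9 px [351.8 230.6]
rim 641.25 48.75 r 29.95 px [232.3 233.9]
rim 530.25 165.25 r 28.9 px [359.3 111.2]
rim 696.25 231.25 r 28.9 px [418.5 283.3]
```

```bash
python3 -c "
from bench import arm
print(arm.sign_off())"
```

```text
the job is handed in; nothing more can be done
None
```

The job is handed in: all four cups stand upright on the plate (one was knocked about 4–5 cm but stayed on it), the knob is turned 1.0 rad to the middle mark and released, the rocker was pressed down to its stop, and the guard is fully shut; no result came back from the judging.

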